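Build up a sectional gear pump on its base and close its port

ROBOT

A 7-joint arm with a two-finger parallel gripper is mounted at the origin on the work surface. World frame = base frame: x ahead of the robot, y to its left, z up, the work surface at z = 0. Lengths are in mm, angles in rad, forces in N, time in s.
With the tool pointing down it reaches from about 425 to 975 mm from the base axis. Payload 16.7 kg.
Tool frame: the origin (TCP) lies at the very end of the fingers, on their centre line; the grasp point (between the pads) lies 19 mm behind it; x points along the fingers, y is the direction in which the jaws open and shut, and the axes are right-handed (so a half turn about x gives the same grasp; the last joint's range is limited). The gripper opens to 85 mm and grips with 20 to 120 N. Pads are 22 mm wide; open, the fingers measure 114 mm over their backs; the gripper's body (76 mm by 85 mm) begins 54 mm behind the grasp point. The pads swing forward as they close: fully open they stand 13 mm farther back than shut.
Start: joints at [1.183, 0.426, 0.074, 1.606, -0.034, 1.111, -0.067], TCP at [158.977, -655.974, 231.302] pointing down, gripper open.
Joint ranges: [-2.85, 2.85], [-0.5, 2.14], [-1.23, 1.37], [0.21, 2.46], [-1.02, 4.16], [0.16, 2.05], [-2.73, 2.73]. Speed limits (rad/s): [1.89, 1.89, 2.39, 2.39, 3.01, 3.01, 3.01].

INTERFACE

Orientations are given as a unit quaternion [w, x, y, z].
In Python, from station import r, vision, ticket gives the robot as it stands. The module is installed in compiled form; this text tells all that it offers.
- The arm moves only by the tool play_rows, never from a script. Its argument "increments" is a list of rows, each an object with "linear": the shift along the tool's x, y, z in units of 30 mm (1.0 is 30 mm), a list of three; "roll": the turn about the tool's x in units of 6 degrees (1.0 is 6 degrees). A call has 1 to 12 rows; each row is the pose to reach, as a shift and turn from the pose measured when the call began, along the tool's axes at that moment; what a row does not reach only later rows make up. A row lasts 1/8 s, in which the tool goes at most 62.5 mm and 10.7 degrees, less where a joint would pass 70% of its speed; a pose out of reach is approached as far as the arm can. A call with a gripper value outside its range is refused whole. "gripper" is the gripper's target within -1 to 1 (shut at 1, half-way at 0, fully open at -1), set as the call begins (left out, the last holds). The fingers move at their own pace and stop on an object; "force" is the grip in N (left out, the last holds). Time passes only in rows, so rows that repeat a pose let the fingers close. It gives the time, the measured TCP pose, the force and the opening at its end, in the units of the state.
- r.observe(): the state, without advancing time (a new reading comes with each control period).
- vision.camera(name): name is "scene" or "top" or "wrist"; returns a dict with "frame" (420x560x3 uint8, blue, green, red), "mtx" (3x3 intrinsics, pixels), "R" (3x3) and "t" (3): a world point X has camera coordinates R X + t. Camera axes: x right, y down, z forward; pixel columns grow to the right and rows downward; lengths in mm; the calibration is good to about 2 mm. A picture is of the moment at which its call begins. There is no depth.
- ticket.finish_job(): hands the job in, once; it reports no verdict.
The state is a dict: "time": time; "joints": joint angles; "qvel": joint speeds; "tau": joint torques, N m; "eef_pos": TCP position; "orientation": TCP orientation; "wrist_force": force on the tool from outside, world axes, zero at the start; "torque": the same for the moment, N m; "opening": finger opening in mm.
Only numpy, scipy, OpenCV 4.12 (cv2) and the standard library are available. Lean on these libraries where they do the work, as an engineer would, in place of code of your own. Each camera call takes 0.05 s, during which the arm holds its last target. There are 200 camera calls.

TASK

Build the pump: first lift the orange transport cap off the blue pump base and put it in the grey tray. Then stack all the aluminium sections there are onto the base, in any order, each the right way round so that its lugs drop into the notches below and it lies fully home and flat; set the black end cover on top of them the same way, and only then push the red block plug fully home into the cover's socket. Leave the grease jar, bearing and spanner alone.

Things in the scene. Friction and masses are not known exactly. Their poses are not given: they have to be found in the camera images.
- base_top (a point): blue pump base, block 70 (x) x 56 (y) mm fixed on a steel plate 130 x 100 x 8 mm. Point: centre of the block's top face, 30 mm above the table. +z up, +x to the wide-notch end (yellow bar). Notches in its top, open at the end faces, 8 mm deep, from 20.5 mm off centre outwards: 47 mm wide at +x, 33 mm at -x (1.5 mm play round the lugs)
- cap_mid (a point): orange plastic transport cap, loose on the base at the start, 50 g: plate 66 x 54 x 7 mm, on it an upright grip rib 32 (x) x 14 (y) x 24 mm, two 5 mm lugs below. 36 mm tall; point: its centre, half-way up; the rib's middle is 6 mm above it, its top 18 mm above. +z up, x along the rib
- tray_floor (a point): grey open fixed tray for the cap, outside 140 (x) x 130 (y) x 35 mm, walls 4 mm; fixed, place varies. This point is the centre of its inner floor, 4 mm above the table
- section1_mid (a point): aluminium pump section (4 to 6 present, alike; None from the start = absent), 70 (x) x 56 (y) x 22 mm block on two 6 mm lugs, 0.2 kg. Point: centre of the block, 17 mm above the table. +z up, +x to the wide-lug end (yellow bar on top). Lugs: 44 mm wide at +x, 30 mm at -x, 22 to 34 mm from the centre, tips tapered 1.5 mm. Notches in its top as in the base's.
- section2_mid (a point): aluminium pump section (4 to 6 present, alike; None from the start = absent), 70 (x) x 56 (y) x 22 mm block on two 6 mm lugs, 0.2 kg. Point: centre of the block, 17 mm above the table. +z up, +x to the wide-lug end (yellow bar on top). Grip across y (56 mm), high on the sides so that the finger tips stay above its underside.
- section3_mid (a point): aluminium pump section (4 to 6 present, alike; None from the start = absent), 70 (x) x 56 (y) x 22 mm block on two 6 mm lugs, 0.2 kg. Point: centre of the block, 17 mm above the table. +z up, +x to the wide-lug end (yellow bar on top). Seated, its block lies flat on the block below; each adds 22 mm.
- section4_mid (a point): aluminium pump section (4 to 6 present, alike; None from the start = absent), 70 (x) x 56 (y) x 22 mm block on two 6 mm lugs, 0.2 kg. Point: centre of the block, 17 mm above the table. +z up, +x to the wide-lug end (yellow bar on top). Lugs and notches as on section1.
- section5_mid (a point): aluminium pump section (4 to 6 present, alike; None from the start = absent), 70 (x) x 56 (y) x 22 mm block on two 6 mm lugs, 0.2 kg. Point: centre of the block, 17 mm above the table. +z up, +x to the wide-lug end (yellow bar on top). Lugs and notches as on section1.
- section6_mid (a point): aluminium pump section (4 to 6 present, alike; None from the start = absent), 70 (x) x 56 (y) x 22 mm block on two 6 mm lugs, 0.2 kg. Point: centre of the block, 17 mm above the table. +z up, +x to the wide-lug end (yellow bar on top). Lugs and notches as on section1.
- cover_mid (a point): black end cover: block and lugs as a section's, 0.22 kg, no notches; in its top a socket 34 (x) x 28 (y) mm, 16 mm deep, brass floor. Point: centre of the block, 17 mm above the table; top face 11 mm higher. +z up, +x to the wide-lug end (yellow bar on top). Grip across y (56 mm), high on the sides
- plug_mid (a point): red block plug, 50 g, 45 mm tall, upright. From below: shank 30 (x) x 24 (y) x 13 mm, foot narrowed 2.5 mm a side over 4 mm; flange 44 x 36 x 4 mm; grip rib 34 (x) x 20 (y) x 28 mm. Point: its centre, 22.5 mm above its foot; rib's middle 8.5 mm higher. x goes along the cover's x, either way round, 2 mm play. Home: flange on the cover's top, point 20.5 mm above the cover's
- grease: white grease jar with red lid, 60 mm across, 75 mm tall; origin at the centre of its underside; not to be disturbed
- bearing: steel bearing ring, 72 mm across, 18 mm tall, lying flat; origin at the centre of its underside; not to be disturbed
- spanner: steel spanner 170 mm long, lying flat beyond the base; not to be disturbed

How it is judged:
By the outcome, as a careful person would: the job done as asked, in the order asked, and still so for the second after the job is handed in, with the robot touching nothing.
Of section1, section2, section3, section4, section5, section6 only 4 to 6 are there at a start; the rules pass over those that are not, and their reading is None.
At some moment in a run one of section1, section2, section3, section4, section5, section6, cover may be knocked a few centimetres aside while the robot is not near it.
It also fails if it takes over 210 s, if anything falls off the work surface, if the arm or the gripper's body presses on something with over 40 N, if the wrist force passes 120 N, or if a joint passes its speed limit or range.

## Working session

There is one attempt and no reset: what is moved stays moved. The work goes in short steps, Python scripts to look and compute and a tool call to move; the robot and the scene stay as the last step left them, time stands still between calls to the robot, and variables do not carry over. Pictures are saved under pics/ and viewed, about 12 in all and at most 16, crops included, and the job is handed in when it is done.

Besides the shell and the picture viewer there is one more tool, called after "Request:" by a JSON object that holds its "name" and its "arguments". play_rows: Moves the arm, as the interface text tells. Its arguments: {"type":"object","properties":{"increments":{"type":"array"},"gripper":{"type":"number"},"force":{"type":"number"}},"required":["increments"]}

```bash
mkdir -p pics; ls; python3 - <<'E'
from station import r,vision
import cv2,numpy as np
s=r.observe(); print({k:np.round(v,3).tolist() for k,v in s.items()})
for n in("top","scene"):
    c=vision.camera(n); cv2.imwrite(f"pics/{n}0.png",c["frame"]); print(n,np.round(c["mtx"],1).tolist(),np.round(c["R"],3).tolist(),np.round(c["t"],1).tolist())
E
```

```text
pics
{'time': 0.0, 'joints': [1.183, 0.427, 0.074, 1.607, -0.034, 1.111, -0.067], 'qvel': [-0.002, -0.0, 0.002, 0.001, 0.001, -0.001, -0.0], 'tau': [-0.001, -94.984, 3.761, -46.352, 0.019, 0.01, -0.0], 'eef_pos': [158.875, -655.598, 230.59], 'orientation': [-0.083, -0.702, -0.084, 0.702], 'wrist_force': [0.641, -0.696, 0.423], 'torque': [0.023, 0.029, -0.007], 'opening': 85.522}
top [[424.2, 0.0, 278.1], [0.0, 424.2, 209.9], [0.0, 0.0, 1.0]] [[-0.131, -0.991, -0.006], [-0.97, 0.129, -0.204], [0.203, -0.021, -0.979]] [56.0, 556.2, 857.7]
scene [[391.7, 0.0, 284.3], [0.0, 391.7, 202.9], [0.0, 0.0, 1.0]] [[-0.008, 1.0, -0.014], [0.768, -0.003, -0.64], [-0.64, -0.016, -0.768]] [34.2, -398.7, 1396.7]
```

View pics/top0.png

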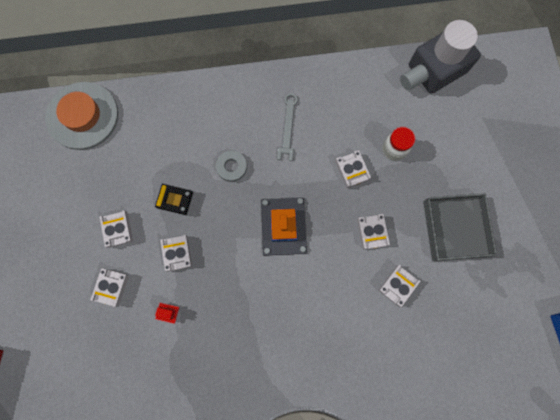

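View pics/scene0.png

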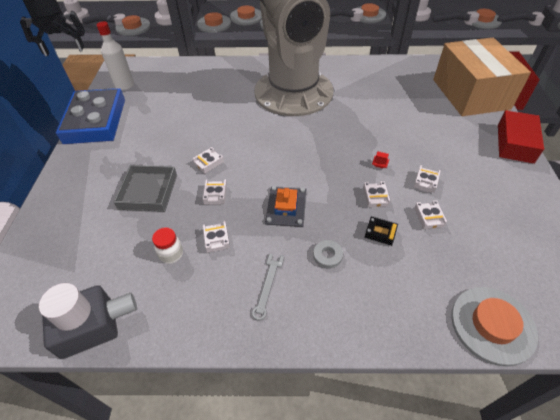

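```bash
cat > h.py <<'E'
from station import r,vision
import cv2,numpy as np
from scipy.spatial.transform import Rotation as Ro
def tool():
    s=r.observe(); w,x,y,z=s["orientation"]; R=Ro.from_quat([x,y,z,w]).as_matrix()
    return np.array(s["eef_pos"]),R,s
def yaw(R): return np.degrees(np.arctan2(R[1,1],R[0,1]))   # jaw direction
def ray(c,uv,z):
    uv=np.atleast_2d(np.array(uv,float)); d=(np.linalg.inv(c["mtx"])@np.c_[uv,np.ones(len(uv))].T); R=np.array(c["R"]);o=-R.T@np.array(c["t"])
    d=(R.T@d).T; return (o+d*((z-o[2])/d[:,2])[:,None])[:,:2]
def wpts(mask): 
    y,x=np.nonzero(mask); return np.c_[x,y]
def masks(f):
    h=cv2.cvtColor(f,cv2.COLOR_BGR2HSV); H,S,V=cv2.split(h)
    return dict(yellow=(H>17)&(H<32)&(S>120)&(V>90),orange=(H>4)&(H<=15)&(S>150)&(V>90),red=((H<=4)|(H>174))&(S>150)&(V>80),
      white=(S<45)&(V>150),black=(V<50),blue=(H>100)&(H<130)&(S>100))
def rel(dst,a):
    """rows units to go to TCP dst with jaw yaw a (deg)"""
    p,R,s=tool(); d=R.T@(np.array(dst)-p)/30; da=(a-yaw(R)+180)%360-180
    return np.round(d,3).tolist(),round(-da/6,3)
E
python3 - <<'E'
from h import *
p,R,s=tool(); print(np.round(R,3).tolist(),yaw(R))
c=vision.camera("wrist"); cv2.imwrite("pics/w0.png",c["frame"]); 
Rc=np.array(c["R"]); oc=-Rc.T@np.array(c["t"]); print("cam in tool",(R.T@(oc-p)).round(1),"axes in tool",(R.T@Rc.T).round(3).tolist(),np.array(c["mtx"]).round(1).tolist())
c=vision.camera("top"); f=c["frame"]; m=masks(f)
for k in("white","black","yellow","orange","red"):
    z={"white":28,"black":28,"yellow":28,"orange":40,"red":25}[k]
    mk=m[k].astype(np.uint8)
    if k in("white",): mk=cv2.morphologyEx(mk,cv2.MORPH_CLOSE,np.ones((9,9)))
    cs,_=cv2.findContours(mk,cv2.RETR_EXTERNAL,cv2.CHAIN_APPROX_NONE)
    for q in cs:
        A=cv2.contourArea(q)
        if 40<A<3000 :
            w=ray(c,q[:,0,:],z).astype(np.float32); rc=cv2.minAreaRect(w)
            print(k,A,np.round(q[:,0].mean(0)).tolist(),np.round(rc[0],1).tolist(),np.round(rc[1],1).tolist(),round(rc[2],1))
E
```

```text
[[-0.0, 0.236, -0.972], [0.001, -0.972, -0.236], [-1.0, -0.001, 0.0]] -76.37474530469876
cam in tool [-143.1   -0.2  -83.1] axes in tool [[-0.001, -0.322, 0.947], [1.0, 0.0, 0.001], [-0.001, 0.947, 0.322]] [[304.8, 0.0, 279.4], [0.0, 304.8, 205.6], [0.0, 0.0, 1.0]]
white 811.5 [107.0, 287.0] [445.6, 368.0] [56.7, 70.8] 67.5
white 807.5 [400.0, 285.0] [366.7, -255.3] [56.3, 71.4] 43.4
white 753.0 [175.0, 253.0] [500.8, 218.6] [70.1, 56.3] 3.8
white 735.0 [374.0, 231.0] [490.3, -220.3] [70.7, 56.8] 1.5
white 742.5 [114.0, 228.0] [571.4, 347.3] [70.7, 57.3] 6.6
white 679.5 [353.0, 168.0] [640.5, -199.9] [72.1, 56.3] 12.7
white 53.0 [392.0, 146.0] [679.5, -296.1] [50.5, 19.2] 22.3
white 702.5 [461.0, 34.0] [939.6, -515.9] [76.5, 78.1] 37.7
black 614.5 [175.0, 200.0] [620.1, 209.2] [70.6, 55.8] 68.1
black 272.5 [446.0, 78.0] [839.6, -469.6] [33.6, 145.5] 23.7
yellow 113.5 [174.0, 199.0] [620.8, 210.2] [27.9, 25.9] 69.8
yellow 85.5 [161.0, 195.0] [633.4, 238.9] [11.6, 49.7] 68.6
orange 669.0 [283.0, 223.0] [531.1, -25.6] [54.4, 64.5] 82.7
orange 1015.0 [76.0, 110.0] [859.8, 416.1] [89.9, 84.3] 38.6
red 305.0 [167.0, 313.0] [375.8, 247.1] [44.7, 34.8] 69.4
red 412.0 [402.0, 138.0] [695.1, -325.8] [53.1, 56.9] 79.4
```

View pics/w0.png

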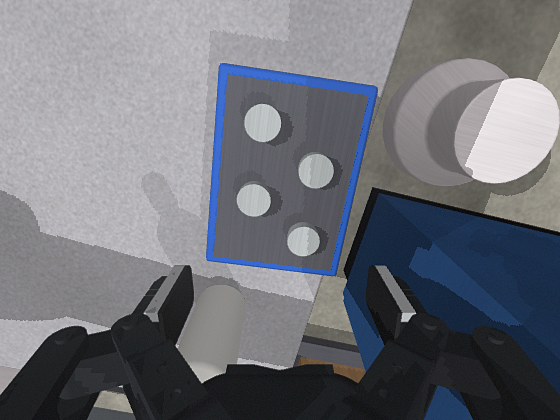

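```bash
python3 - <<'E'
from h import *
c=vision.camera("top"); m=masks(c["frame"]); h=cv2.cvtColor(c["frame"],cv2.COLOR_BGR2HSV)
y=((h[...,0]>15)&(h[...,0]<35)&(h[...,1]>90)&(h[...,2]>90))
P=ray(c,wpts(y),28)
for n,x0,y0 in[("A",445.6,368),("B",500.8,218.6),("C",571.4,347.3),("D",640.5,-199.9),("E",490.3,-220.3),("F",366.7,-255.3),("cov",620.1,209.2),("base",531,-25)]:
    k=np.hypot(P[:,0]-x0,P[:,1]-y0)<45; q=P[k]; v=q.mean(0)-[x0,y0]
    print(n,k.sum(),v.round(1),"head",round(np.degrees(np.arctan2(v[1],v[0]))),"az",round(np.degrees(np.arctan2(y0,x0))))
t=c["frame"][185:275,415:505]; g=cv2.cvtColor(t,cv2.COLOR_BGR2GRAY)
cs,_=cv2.findContours((g<75).astype(np.uint8),cv2.RETR_EXTERNAL,cv2.CHAIN_APPROX_NONE); q=max(cs,key=cv2.contourArea)[:,0]+[415,185]
print("tray",cv2.minAreaRect(ray(c,q,20).astype(np.float32)))
print(rel([531,-26,155],-97.3))
E
```

```text
A 65 [-16.   7.] head 156 az 40
B 59 [17.3  1.3] head 4 az 24
C 58 [18.2  2.7] head 9 az 31
D 63 [-17.4  -4.4] head -166 az -17
E 63 [-16.9  -0.4] head -179 az -24
F 66 [ 12.2 -13.3] head -47 az -35
cov 245 [ 6.2 13.7] head 66 az 19<stdin>:6: RuntimeWarning: Mean of empty slice.
  ret = um.true_divide(
Traceback (most recent call last):
ValueError: cannot convert float NaN to integer
```

```bash
python3 - <<'E'
from h import *
c=vision.camera("top")
t=c["frame"][185:275,415:505]; g=cv2.cvtColor(t,cv2.COLOR_BGR2GRAY)
cs,_=cv2.findContours((g<75).astype(np.uint8),cv2.RETR_EXTERNAL,cv2.CHAIN_APPROX_NONE); q=max(cs,key=cv2.contourArea)[:,0]+[415,185]
print("tray",cv2.minAreaRect(ray(c,q,20).astype(np.float32)))
print(rel([531,-26,155],-97.3))
E
```

```text
tray ((478.3722839355469, -418.24298095703125), (122.8853759765625, 133.1930694580078), 86.6108627319336)
([2.543, -17.482, -16.998], np.float64(3.487))
```

Request:
{"name": "play_rows", "arguments": {"increments": [{"linear": [0, -17.48, -17], "roll": 3.49}, {"linear": [0, -17.48, -17], "roll": 3.49}, {"linear": [0, -17.48, -17], "roll": 3.49}, {"linear": [0, -17.48, -17], "roll": 3.49}, {"linear": [0, -17.48, -17], "roll": 3.49}, {"linear": [0, -17.48, -17], "roll": 3.49}, {"linear": [2.54, -17.48, -17], "roll": 3.49}, {"linear": [2.54, -17.48, -17], "roll": 3.49}, {"linear": [2.54, -17.48, -17], "roll": 3.49}, {"linear": [2.54, -17.48, -17], "roll": 3.49}, {"linear": [2.54, -17.48, -17], "roll": 3.49}, {"linear": [2.54, -17.48, -17], "roll": 3.49}], "gripper": -1, "force": 40}}

```text
time: 1.8
eef_pos: [532.0, -23.8, 154.8]
orientation: [-0.045, 0.706, -0.045, -0.706]
wrist_force: [0.9, -0.9, 0.4]
opening: 85.4
```

```bash
python3 - <<'E'
from h import *
p,R,s=tool(); print(p,yaw(R),s["joints"][6])
c=vision.camera("wrist"); cv2.imwrite("pics/w1.png",c["frame"])
E
```

```text
[531.97612776 -23.82397471 154.77181531] -97.272798610553 -1.8810604383313625
```

View pics/w1.png

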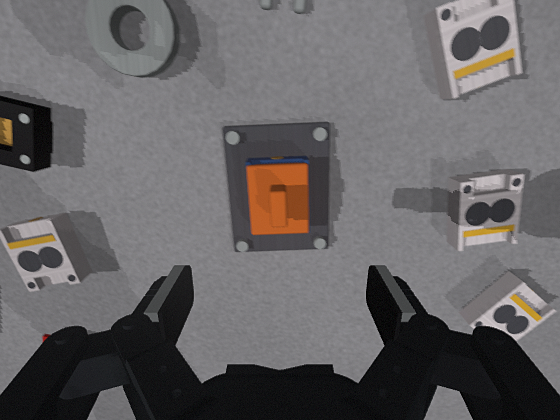

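```bash
cat >> h.py <<'E'
def rect(c,mask,z,near,rad=60,close=0):
    mk=mask.astype(np.uint8)
    if close: mk=cv2.morphologyEx(mk,cv2.MORPH_CLOSE,np.ones((close,close)))
    cs,_=cv2.findContours(mk,cv2.RETR_EXTERNAL,cv2.CHAIN_APPROX_NONE)
    best=None
    for q in cs:
        if cv2.contourArea(q)<150: continue
        w=ray(c,q[:,0],z).astype(np.float32); rc=cv2.minAreaRect(w)
        if np.hypot(rc[0][0]-near[0],rc[0][1]-near[1])<rad and (best is None or cv2.contourArea(q)>best[1]): best=(rc,cv2.contourArea(q))
    rc=best[0]; (a,b)=rc[1]; ang=rc[2] if a>b else rc[2]+90   # long axis
    return np.array(rc[0]),sorted(rc[1]),(ang+90)%180-90
E
python3 - <<'E'
from h import *
c=vision.camera("wrist"); m=masks(c["frame"])
x,d,a=rect(c,m["orange"],37,(531,-26)); print(x,d,a)
print(rel([x[0],x[1],41],a-90 if a<60 else a-270), rel([x[0],x[1],41],a-90))
E
```

```text
[531.49359131 -23.42929649] [52.67155456542969, 66.21709442138672] -4.779823303222656
([3.77, 0.113, 0.025], np.float64(-0.362)) ([3.77, 0.113, 0.025], np.float64(-0.362))
```

Request:
{"name": "play_rows", "arguments": {"increments": [{"linear": [1, 0.11, 0.02], "roll": -0.36}, {"linear": [2, 0.11, 0.02], "roll": -0.36}, {"linear": [3, 0.11, 0.02], "roll": -0.36}, {"linear": [3.77, 0.11, 0.02], "roll": -0.36}, {"linear": [3.77, 0.11, 0.02], "roll": -0.36}, {"linear": [3.77, 0.11, 0.02], "roll": -0.36}]}}

```text
time: 2.65
eef_pos: [532.1, -23.4, 41.9]
orientation: [-0.031, 0.707, -0.029, -0.706]
wrist_force: [0.6, -1.0, 0.3]
opening: 85.4
```

Request:
{"name": "play_rows", "arguments": {"increments": [{"linear": [0, 0, 0], "roll": 0}, {"linear": [0, 0, 0], "roll": 0}, {"linear": [0, 0, 0], "roll": 0}, {"linear": [0, 0, 0], "roll": 0}, {"linear": [0, 0, 0], "roll": 0}, {"linear": [0, 0, 0], "roll": 0}, {"linear": [0, 0, 0], "roll": 0}, {"linear": [0, 0, 0], "roll": 0}], "gripper": 1}}

```text
time: 3.65
eef_pos: [532.3, -23.4, 42.2]
orientation: [-0.031, 0.707, -0.029, -0.706]
wrist_force: [-1.5, 1.1, 6.0]
opening: 13.1
```

```bash
python3 - <<'E'
from h import *
print(rel([478.4,-418.2,130],-94.8),rel([478.4,-418.2,23],-94.8))
E
```

```text
([-2.964, 13.256, 0.688], np.float64(0.001)) ([0.602, 13.266, 0.689], np.float64(0.001))
```

Request:
{"name": "play_rows", "arguments": {"increments": [{"linear": [-1.5, 0, 0], "roll": 0}, {"linear": [-3, 0, 0], "roll": 0}, {"linear": [-3, 1, 0.7], "roll": 0}, {"linear": [-3, 3, 0.7], "roll": 0}, {"linear": [-3, 5, 0.7], "roll": 0}, {"linear": [-3, 7, 0.7], "roll": 0}, {"linear": [-3, 9, 0.7], "roll": 0}, {"linear": [-3, 11, 0.7], "roll": 0}, {"linear": [-3, 13.25, 0.7], "roll": 0}, {"linear": [-3, 13.25, 0.7], "roll": 0}, {"linear": [-1.5, 13.25, 0.7], "roll": 0}, {"linear": [0, 13.25, 0.7], "roll": 0}]}}

```text
time: 5.15
eef_pos: [478.4, -417.5, 40.3]
orientation: [-0.03, 0.707, -0.029, -0.706]
wrist_force: [1.2, -0.4, -1.3]
opening: 12.9
```

```bash
python3 - <<'E'
from h import *
c=vision.camera("wrist"); cv2.imwrite("pics/w2.png",c["frame"])
print(tool()[0],rel([478.4,-418.2,23],-94.8),tool()[2]["opening"])
E
```

```text
[ 475.74854198 -415.17849139   34.22254938] ([0.373, 0.096, -0.098], np.float64(0.008)) 13.160308960456705
```

View pics/w2.png

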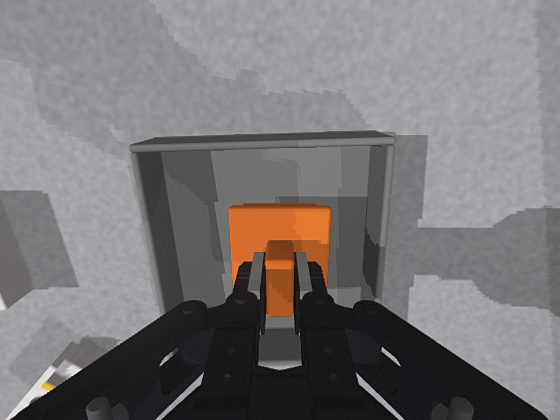

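Request:
{"name": "play_rows", "arguments": {"increments": [{"linear": [0.37, 0.1, -0.1], "roll": 0}, {"linear": [0.37, 0.1, -0.1], "roll": 0}, {"linear": [0.4, 0.1, -0.1], "roll": 0}]}}

```text
time: 5.58
eef_pos: [479.2, -418.8, 23.6]
orientation: [0.031, -0.705, 0.027, 0.708]
wrist_force: [0.1, -0.1, -0.2]
opening: 13.3
```

Request:
{"name": "play_rows", "arguments": {"increments": [{"linear": [0, 0, 0], "roll": 0}, {"linear": [0, 0, 0], "roll": 0}, {"linear": [0, 0, 0], "roll": 0}, {"linear": [0, 0, 0], "roll": 0}, {"linear": [-1.5, 0, 0], "roll": 0}, {"linear": [-3, 0, 0], "roll": 0}, {"linear": [-4, 0, 0], "roll": 0}], "gripper": 0}}

```text
time: 6.45
eef_pos: [479.9, -419.8, 145.8]
orientation: [0.031, -0.706, 0.028, 0.707]
wrist_force: [0.9, -0.1, -0.0]
opening: 42.5
```

```bash
python3 - <<'E'
from h import *
print(rel([531.5,-23.4,125],-94.8))
E
```

```text
([0.754, -13.308, -0.619], np.float64(0.007))
```

Request:
{"name": "play_rows", "arguments": {"increments": [{"linear": [0, -2, 0], "roll": 0}, {"linear": [0, -4, -0.3], "roll": 0}, {"linear": [0, -6, -0.5], "roll": 0}, {"linear": [0, -8, -0.62], "roll": 0}, {"linear": [0, -10, -0.62], "roll": 0}, {"linear": [0.3, -12, -0.62], "roll": 0}, {"linear": [0.75, -13.3, -0.62], "roll": 0}, {"linear": [0.75, -13.3, -0.62], "roll": 0}, {"linear": [0.75, -13.3, -0.62], "roll": 0}], "gripper": -1}}

```text
time: 7.58
eef_pos: [531.5, -24.3, 125.2]
orientation: [0.031, -0.706, 0.028, 0.707]
wrist_force: [0.1, -0.6, -0.2]
opening: 85.7
```

```bash
python3 - <<'E'
from h import *
for i in range(2): c=vision.camera("wrist")
cv2.imwrite("pics/w3.png",cv2.resize(c["frame"][120:280,180:380],None,fx=4,fy=4)[:600])
m=masks(c["frame"]); print(tool()[0],yaw(tool()[1]))
for k in("blue","yellow"): print(k,rect(c,m[k]|(m["yellow"] if k=="blue" else False),30,(531,-23),close=5 if k=="blue" else 0))
E
```

```text
[531.5999751  -24.97300261 125.37637973] -94.85780558970413
blue (array([532.30700684, -23.79103851]), [56.30852127075195, 73.55168151855469], -4.8845977783203125)
yellow (array([548.1072998 , -25.12890053]), [5.885919094085693, 48.0163459777832], 85.26342010498047)
```

View pics/w3.png

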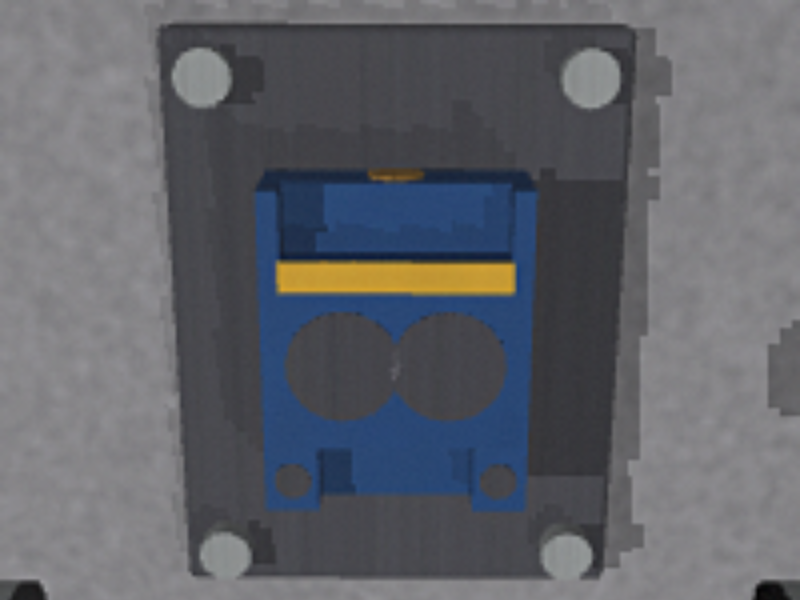

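```bash
cat >> h.py <<'E'
def bar(c,z,near,rad=40):
    h=cv2.cvtColor(c["frame"],cv2.COLOR_BGR2HSV)
    y=((h[...,0]>15)&(h[...,0]<35)&(h[...,1]>90)&(h[...,2]>90)).astype(np.uint8)
    n,l,st,ce=cv2.connectedComponentsWithStats(y); best=None
    for i in range(1,n):
        P=ray(c,wpts(l==i),z); m=P.mean(0)
        if st[i,4]>60 and np.hypot(*(m-np.array(near)[:2]))<rad:
            w,v=np.linalg.eigh(np.cov(P.T)); L=np.sqrt(12*w)
            if L[1]>30: best=(m,(np.degrees(np.arctan2(v[1,0],v[0,0]))),L,st[i,4])
    return best   # centre, heading mod 180, size
def settle(n=2):
    for i in range(n): c=vision.camera("wrist")
    return c
E
python3 - <<'E'
from h import *
c=settle(1); b=bar(c,30,(548,-25)); print(b, tool()[0],yaw(tool()[1]))
print(rel([500.8,218.6,123],-86.2))
E
```

```text
(array([547.47513922, -24.93213235]), np.float64(174.3702034925257), array([ 6.71515417, 47.89349572]), np.int32(470)) [531.61604661 -24.96660927 125.38795059] -94.8658648465814
([0.117, -8.002, 1.712], np.float64(-1.444))
```

Request:
{"name": "play_rows", "arguments": {"increments": [{"linear": [0, -2, 0.4], "roll": -1.4}, {"linear": [0, -4, 0.8], "roll": -1.4}, {"linear": [0, -6, 1.3], "roll": -1.4}, {"linear": [0.1, -8, 1.7], "roll": -1.44}, {"linear": [0.1, -8, 1.7], "roll": -1.44}, {"linear": [0.1, -8, 1.7], "roll": -1.44}]}}

```text
time: 8.48
eef_pos: [501.5, 217.6, 123.5]
orientation: [-0.022, -0.706, -0.024, 0.707]
wrist_force: [0.7, -0.9, -0.4]
opening: 85.1
```

```bash
cat >> h.py <<'E'
def sec(near,phi,z=28,off=16.6):
    """measure a section in wrist view: white rect & bar; phi rough heading"""
    c=settle(2); b=bar(c,z,(near[0]+off*np.cos(np.radians(phi)),near[1]+off*np.sin(np.radians(phi))))
    h=cv2.cvtColor(c["frame"],cv2.COLOR_BGR2HSV)
    w=((h[...,1]<60)&(h[...,2]>150))
    try: x,d,a=rect(c,w,z,near,50,9)
    except Exception: x,d,a=None,None,None
    hd=lambda t: phi+((t-phi+90)%180-90)
    f=lambda v:None if v is None else np.round(v,1)
    print("bar",f(b[0]),"head",round(hd(b[1]),2),f(b[2]),"| rect",f(x),f(d),a and round(hd(a),2)); return c,b[0],hd(b[1]),x,a and hd(a)
E
python3 - <<'E'
from h import *
c,bc,bh,x,a=sec((500.8,218.6),4); print(tool()[0],yaw(tool()[1]))
cv2.imwrite("pics/w4.png",cv2.resize(c["frame"][100:300,150:410],None,fx=3,fy=3))
E
```

```text
bar [516.5 220.3] head 4.46 [ 7.2 47.8] | rect [500.1 219.9] [56.2 71.3] 3.81
[501.72856808 216.71474206 123.53199782] -86.37393293989322
```

View pics/w4.png

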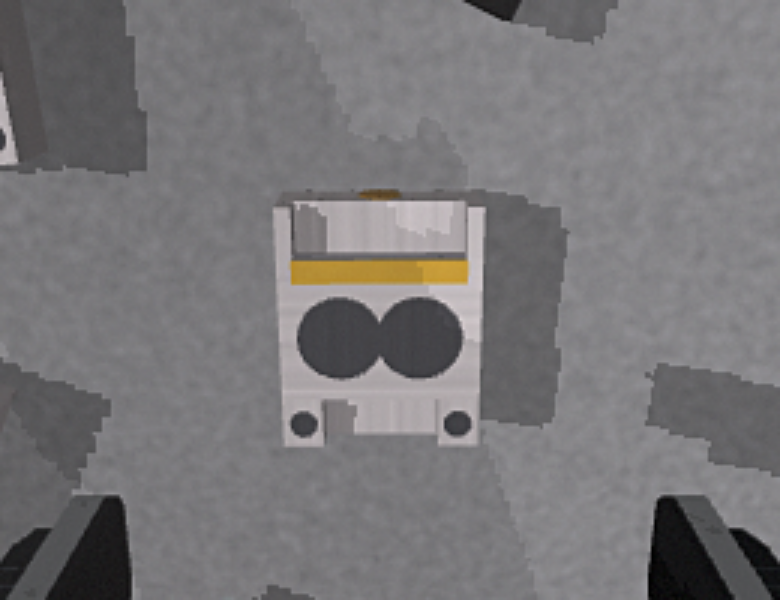

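```bash
python3 - <<'E'
from h import *
print(rel([500.1,219.6,8.5],-85.8))
E
```

```text
([3.835, -0.085, 0.046], np.float64(-0.096))
```

Request:
{"name": "play_rows", "arguments": {"increments": [{"linear": [1.3, -0.08, 0.05], "roll": -0.1}, {"linear": [2.5, -0.08, 0.05], "roll": -0.1}, {"linear": [3.4, -0.08, 0.05], "roll": -0.1}, {"linear": [3.85, -0.08, 0.05], "roll": -0.1}, {"linear": [3.85, -0.08, 0.05], "roll": -0.1}, {"linear": [3.85, -0.08, 0.05], "roll": -0.1}]}}

```text
time: 9.32
eef_pos: [500.7, 219.4, 9.0]
orientation: [0.024, 0.707, 0.027, -0.706]
wrist_force: [0.5, 0.3, 0.6]
opening: 85.4
```

Request:
{"name": "play_rows", "arguments": {"increments": [{"linear": [0, 0, 0], "roll": 0}, {"linear": [0, 0, 0], "roll": 0}, {"linear": [0, 0, 0], "roll": 0}, {"linear": [0, 0, 0], "roll": 0}, {"linear": [0, 0, 0], "roll": 0}, {"linear": [0, 0, 0], "roll": 0}], "gripper": 1}}

```text
time: 10.07
eef_pos: [501.2, 219.6, 10.0]
orientation: [0.024, 0.707, 0.027, -0.706]
wrist_force: [-1.8, -2.2, 11.8]
opening: 55.0
```

```bash
python3 - <<'E'
from h import *
p,R,s=tool(); print(p,yaw(R),s["opening"],s["wrist_force"])
d=np.radians(-5); 
print(rel([531.2,-23.5,100],-95.0))
E
```

```text
[501.23331461 219.61541971  10.03696539] -85.8116504327947 55.04113486538117 [-1.83380075 -2.24259546 11.8448029 ]
([-3.034, 8.142, -0.411], np.float64(1.531))
```

Request:
{"name": "play_rows", "arguments": {"increments": [{"linear": [-1.5, 0, 0], "roll": 0}, {"linear": [-3, 0, 0], "roll": 0.3}, {"linear": [-3, 2, -0.2], "roll": 1.5}, {"linear": [-3, 4, -0.4], "roll": 1.53}, {"linear": [-3, 6, -0.4], "roll": 1.53}, {"linear": [-3, 8.14, -0.43], "roll": 1.53}, {"linear": [-3, 8.14, -0.43], "roll": 1.53}, {"linear": [-1.8, 8.14, -0.43], "roll": 1.53}, {"linear": [-1.8, 8.14, -0.43], "roll": 1.53}]}}

```text
time: 11.2
eef_pos: [530.2, -22.7, 61.5]
orientation: [0.032, -0.706, 0.029, 0.707]
wrist_force: [-0.9, -0.0, -1.2]
opening: 54.8
```

```bash
python3 - <<'E'
from h import *
c=settle(2); p,R,s=tool(); print(p,yaw(R),s["opening"],s["wrist_force"])
cv2.imwrite("pics/w5.png",c["frame"])
d=R.T
print(bar(c,p[2]+18,(549,-25)))
print(rel([532.3,-23.5,33.5],-95.0))
E
```

```text
[531.83097741 -22.49570495  63.55204521] -94.93423026564243 54.77818977726637 [-0.16253054  0.26320017 -2.12377238]
(array([546.80960728, -23.87613701]), np.float64(175.15365127721253), array([ 7.13704195, 47.93023614]), np.int32(1466))
([1.002, 0.037, -0.018], np.float64(0.011))
```

View pics/w5.png

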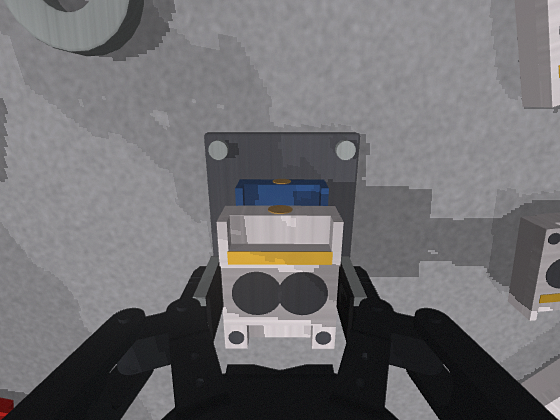

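Request:
{"name": "play_rows", "arguments": {"increments": [{"linear": [0.4, 0.04, -0.02], "roll": 0}, {"linear": [0.7, 0.04, -0.02], "roll": 0}, {"linear": [0.9, 0.04, -0.02], "roll": 0}, {"linear": [1, 0.04, -0.02], "roll": 0}, {"linear": [1, 0.04, -0.02], "roll": 0}, {"linear": [1.02, 0.04, -0.02], "roll": 0}]}}

```text
time: 12.05
eef_pos: [532.1, -23.6, 34.0]
orientation: [-0.032, 0.707, -0.029, -0.706]
wrist_force: [-14.9, 0.2, 38.3]
opening: 55.1
```

```bash
python3 - <<'E'
from h import *
c=settle(1); p,R,s=tool(); print(p,yaw(R),s["opening"],s["wrist_force"])
print(bar(c,p[2]+18,(549,-25)))
E
```

```text
[532.11441422 -23.56010981  34.04349413] -94.9322517390375 55.0431446099666 [-10.86723495   1.32893365  27.17041463]
(array([547.19686419, -24.64093624]), np.float64(174.94363293433074), array([ 6.79193466, 48.7149968 ]), np.int32(1387))
```

Request:
{"name": "play_rows", "arguments": {"increments": [{"linear": [-0.02, 0, 0], "roll": 0}, {"linear": [-0.02, 0, 0], "roll": 0}, {"linear": [-0.02, 0, 0], "roll": 0}, {"linear": [-0.02, 0, 0], "roll": 0}, {"linear": [-1.3, 0, 0], "roll": 0}, {"linear": [-2.6, 0, 0], "roll": 0}, {"linear": [-3.77, 0, 0], "roll": 0}, {"linear": [-3.77, 0, 0], "roll": 0}], "gripper": -1}}

```text
time: 13.1
eef_pos: [533.4, -24.1, 149.6]
orientation: [-0.032, 0.708, -0.029, -0.705]
wrist_force: [0.2, -0.7, -0.7]
opening: 85.2
```

```bash
python3 - <<'E'
from h import *
sec((531.5,-23.5),-5,52); print(tool()[0])
print(rel([571.4,347.3,123],-83))
E
```

```text
bar [547.6 -25. ] head -4.82 [ 6.7 48.7] | rect [531.  -23.7] [55.9 70.6] -4.97
[531.92763952 -24.1379382  147.01730221]
([0.852, -12.445, -0.244], np.float64(-1.99))
```

Request:
{"name": "play_rows", "arguments": {"increments": [{"linear": [0, -2, 0], "roll": -2}, {"linear": [0, -4, -0.1], "roll": -2}, {"linear": [0, -6, -0.2], "roll": -2}, {"linear": [0.3, -8, -0.24], "roll": -2}, {"linear": [0.6, -10, -0.24], "roll": -2}, {"linear": [0.85, -12.44, -0.24], "roll": -2}, {"linear": [0.85, -12.44, -0.24], "roll": -2}, {"linear": [0.85, -12.44, -0.24], "roll": -2}]}}

```text
time: 14.2
eef_pos: [570.4, 347.4, 121.3]
orientation: [-0.043, -0.705, -0.045, 0.706]
wrist_force: [-0.3, -0.7, -0.5]
opening: 85.7
```

```bash
cat >> h.py <<'E'
def pick(near,phi,z=28):
    c,bc,bh,x,a=sec(near,phi,z); t=np.radians(bh); 
    ctr=bc-16.4*np.array([np.cos(t),np.sin(t)]); hd=bh
    if x is not None and np.hypot(*(x-ctr))<2.5: ctr=(ctr+x)/2; hd=(a+bh)/2
    print("centre",ctr.round(1),"head",round(hd,2),"TCP",tool()[0].round(1),"pick",rel([ctr[0],ctr[1],z-19.5],hd-90))
def state():
    p,R,s=tool(); print("TCP",p.round(2),"yaw",round(yaw(R),2),"op",round(s["opening"],1),"F",np.round(s["wrist_force"],1),"q7",round(s["joints"][6],2))
E
python3 - <<'E'
from h import *
pick((571.4,347.3),7)
E
```

```text
bar [587.9 350.4] head 7.85 [ 7.1 48.3] | rect [571.2 349. ] [56.2 71.3] 7.31
centre [571.4 348.6] head 7.58 TCP [571.4 345.3 122.2] pick ([3.791, -0.1, -0.013], np.float64(-0.1))
```

Request:
{"name": "play_rows", "arguments": {"increments": [{"linear": [1.3, -0.1, -0.01], "roll": -0.1}, {"linear": [2.5, -0.1, -0.01], "roll": -0.1}, {"linear": [3.4, -0.1, -0.01], "roll": -0.1}, {"linear": [3.81, -0.1, -0.01], "roll": -0.1}, {"linear": [3.81, -0.1, -0.01], "roll": -0.1}, {"linear": [3.81, -0.1, -0.01], "roll": -0.1}]}}

```text
time: 15.05
eef_pos: [572.1, 348.6, 9.2]
orientation: [0.045, 0.706, 0.048, -0.705]
wrist_force: [0.3, -0.1, 0.8]
opening: 85.3
```

Request:
{"name": "play_rows", "arguments": {"increments": [{"linear": [0, 0, 0], "roll": 0}, {"linear": [0, 0, 0], "roll": 0}, {"linear": [0, 0, 0], "roll": 0}, {"linear": [0, 0, 0], "roll": 0}, {"linear": [0, 0, 0], "roll": 0}, {"linear": [0, 0, 0], "roll": 0}], "gripper": 1}}

```text
time: 15.8
eef_pos: [572.6, 348.8, 10.4]
orientation: [0.045, 0.707, 0.048, -0.704]
wrist_force: [-2.1, -1.9, 10.0]
opening: 55.1
```

```bash
cat >> h.py <<'E'
BC=np.array([531.0,-23.7]); BH=-5.0
def place(ctr,head,top):
    """after gripping: where to hover/seat. top = height of surface to land on"""
    p,R,s=tool(); state(); v=p[:2]-np.array(ctr); u=np.array([np.cos(np.radians(head)),np.sin(np.radians(head))]); dx=v@u
    b=np.radians(BH); T=BC+dx*np.array([np.cos(b),np.sin(b)]); zs=p[2]-6+top
    print("dx",dx.round(2),"target TCP",T.round(2),"seat z",round(zs,2),"hover",rel([*T,zs+32],BH-90))
E
python3 - <<'E'
from h import *
place((571.4,348.6),7.58,52)
E
```

```text
TCP [572.65 348.84  10.43] yaw -82.46 op 55.1 F [-2.1 -1.9 10. ] q7 -2.36
dx 1.27 target TCP [532.27 -23.81] seat z 56.43 hover ([-2.65, 12.129, 2.956], np.float64(2.09))
```

Request:
{"name": "play_rows", "arguments": {"increments": [{"linear": [-1.5, 0, 0], "roll": 0}, {"linear": [-3, 0, 0], "roll": 0.3}, {"linear": [-3.6, 2, 0.5], "roll": 1.5}, {"linear": [-3.6, 4, 1], "roll": 2.09}, {"linear": [-3.6, 6, 1.5], "roll": 2.09}, {"linear": [-3.6, 8, 2], "roll": 2.09}, {"linear": [-3.6, 10, 2.5], "roll": 2.09}, {"linear": [-3.3, 12.13, 2.95], "roll": 2.09}, {"linear": [-2.65, 12.13, 2.95], "roll": 2.09}, {"linear": [-2.65, 12.13, 2.95], "roll": 2.09}, {"linear": [-2.65, 12.13, 2.95], "roll": 2.09}]}}

```text
time: 17.18
eef_pos: [532.8, -22.7, 89.1]
orientation: [-0.032, 0.708, -0.029, -0.705]
wrist_force: [0.1, -0.0, -2.3]
opening: 54.9
```

```bash
cat >> h.py <<'E'
def hov(T,zs):
    c=settle(2); state(); p=tool()[0]; b=bar(c,p[2]+18,(p[0]+15,p[1]-1.3))
    print("held bar-TCP",(b[0]-p[:2]).round(2),"head",round(b[1]-180,2),"(target bar 547.5,-25.0; offset wants TCP",(np.array([547.5,-25])-(b[0]-p[:2])).round(2),")","seat",rel([*T,zs],BH-90))
E
python3 - <<'E'
from h import *
hov((532.27,-23.8),56.4)
E
```

```text
TCP [532.97 -22.67  89.17] yaw -94.9 op 55.0 F [ 0.3  0.5 -2.8] q7 -1.9
held bar-TCP [15.3  -1.66] head -5.17 (target bar 547.5,-25.0; offset wants TCP [532.2  -23.34] ) seat ([1.092, 0.044, 0.024], np.float64(0.017))
```

Request:
{"name": "play_rows", "arguments": {"increments": [{"linear": [0.4, 0.04, 0.02], "roll": 0}, {"linear": [0.8, 0.04, 0.02], "roll": 0}, {"linear": [1, 0.04, 0.02], "roll": 0}, {"linear": [1.09, 0.04, 0.02], "roll": 0}, {"linear": [1.1, 0.04, 0.02], "roll": 0}, {"linear": [1.1, 0.04, 0.02], "roll": 0}]}}

```text
time: 18.02
eef_pos: [532.0, -23.6, 56.4]
orientation: [-0.032, 0.708, -0.029, -0.705]
wrist_force: [-4.6, 0.5, 9.0]
opening: 55.3
```

```bash
python3 - <<'E'
from h import *
state();print(rel([531,-23.7,169],-95))
E
```

```text
TCP [532.03 -23.6   56.42] yaw -94.9 op 55.3 F [-4.6  0.5  9. ] q7 -1.93
([-3.753, -0.009, 0.023], np.float64(0.017))
```

Request:
{"name": "play_rows", "arguments": {"increments": [{"linear": [-0.02, 0, 0], "roll": 0}, {"linear": [-0.02, 0, 0], "roll": 0}, {"linear": [-0.02, 0, 0], "roll": 0}, {"linear": [-0.02, 0, 0], "roll": 0}, {"linear": [-1.3, 0, 0], "roll": 0}, {"linear": [-2.6, 0, 0], "roll": 0}, {"linear": [-3.77, 0, 0], "roll": 0}, {"linear": [-3.77, 0, 0], "roll": 0}], "gripper": -1}}

```text
time: 19.02
eef_pos: [533.1, -24.1, 172.1]
orientation: [-0.032, 0.709, -0.029, -0.704]
wrist_force: [0.3, 0.4, -0.8]
opening: 85.6
```

```bash
python3 - <<'E'
from h import *
sec((531.5,-23.5),-5,74); state()
print(rel([445.6,368,123],67.5),rel([571,200,140],0))
E
```

```text
bar [547.4 -25. ] head -4.72 [ 6.7 48.6] | rect [532.8 -23.8] [56.3 74.6] -4.79
TCP [531.59 -24.15 169.42] yaw -94.9 op 84.9 F [-0.1 -0.7 -0.7] q7 -1.85
([1.584, -12.773, 3.978], np.float64(-27.067)) ([1.012, -7.553, -0.667], np.float64(-15.817))
```

Request:
{"name": "play_rows", "arguments": {"increments": [{"linear": [0, -2, 0.6], "roll": -1.7}, {"linear": [0, -4, 1.3], "roll": -3.4}, {"linear": [0, -6, 2], "roll": -5.1}, {"linear": [0.3, -8, 2.7], "roll": -6.8}, {"linear": [0.6, -10, 3.3], "roll": -8.5}, {"linear": [1, -12, 3.9], "roll": -10.2}, {"linear": [1.58, -12.77, 3.98], "roll": -11.9}, {"linear": [1.58, -12.77, 3.98], "roll": -13.6}, {"linear": [1.58, -12.77, 3.98], "roll": -15.3}, {"linear": [1.58, -12.77, 3.98], "roll": -17}, {"linear": [1.58, -12.77, 3.98], "roll": -18.7}, {"linear": [1.58, -12.77, 3.98], "roll": -20.4}]}}

```text
time: 20.62
eef_pos: [444.9, 367.6, 121.8]
orientation: [0.606, 0.366, 0.606, -0.364]
wrist_force: [0.1, 0.1, 0.5]
opening: 85.3
```

```bash
python3 - <<'E'
from h import *
state();print(rel([445.6,368,123],67.5))
E
```

```text
TCP [444.87 367.61 121.77] yaw 27.85 op 85.3 F [0.1 0.1 0.5] q7 -0.77
([-0.041, 0.028, -0.0], np.float64(-6.608))
```

Request:
{"name": "play_rows", "arguments": {"increments": [{"linear": [0, 0, 0], "roll": -1.7}, {"linear": [0, 0, 0], "roll": -3.4}, {"linear": [0, 0, 0], "roll": -5.1}, {"linear": [0, 0, 0], "roll": -6.6}, {"linear": [0, 0, 0], "roll": -6.6}]}}

```text
time: 21.25
eef_pos: [444.3, 367.3, 120.5]
orientation: [0.693, 0.139, 0.694, -0.138]
wrist_force: [0.8, -0.3, -0.7]
opening: 85.6
```

```bash
python3 - <<'E'
from h import *
pick((445.6,368),157.5); state()
E
```

```text
bar [427.8 376.3] head 157.21 [ 6.6 48.4] | rect [443.2 370. ] [55.9 71.7] 157.75
centre [443. 370.] head 157.48 TCP [444.5 367.4 121. ] pick ([3.751, 0.049, -0.076], np.float64(-0.041))
TCP [444.53 367.41 121.02] yaw 67.23 op 85.4 F [-0.1 -0.5 -0.2] q7 -0.17
```

Request:
{"name": "play_rows", "arguments": {"increments": [{"linear": [1.3, 0.05, -0.08], "roll": -0.04}, {"linear": [2.5, 0.05, -0.08], "roll": -0.04}, {"linear": [3.4, 0.05, -0.08], "roll": -0.04}, {"linear": [3.77, 0.05, -0.08], "roll": -0.04}, {"linear": [3.77, 0.05, -0.08], "roll": -0.04}, {"linear": [3.77, 0.05, -0.08], "roll": -0.04}]}}

```text
time: 22.1
eef_pos: [443.3, 370.5, 9.0]
orientation: [0.694, 0.14, 0.693, -0.137]
wrist_force: [0.4, -0.8, 0.4]
opening: 85.6
```

Request:
{"name": "play_rows", "arguments": {"increments": [{"linear": [0, 0, 0], "roll": 0}, {"linear": [0, 0, 0], "roll": 0}, {"linear": [0, 0, 0], "roll": 0}, {"linear": [0, 0, 0], "roll": 0}, {"linear": [0, 0, 0], "roll": 0}, {"linear": [0, 0, 0], "roll": 0}], "gripper": 1}}

```text
time: 22.85
eef_pos: [443.7, 370.7, 9.8]
orientation: [0.694, 0.14, 0.693, -0.137]
wrist_force: [-0.7, -2.8, 10.9]
opening: 55.2
```

```bash
python3 - <<'E'
from h import *
place((443,370),157.48,74)
E
```

```text
TCP [443.72 370.71   9.84] yaw 67.42 op 55.2 F [-0.7 -2.8 10.9] q7 -0.29
dx -0.39 target TCP [530.61 -23.67] seat z 77.84 hover ([-3.378, -11.011, 7.724], np.float64(27.07))
```

Request:
{"name": "play_rows", "arguments": {"increments": [{"linear": [-1.5, 0, 0], "roll": 0}, {"linear": [-3.2, 0, 0], "roll": 1.7}, {"linear": [-4, -1.6, 1.1], "roll": 3.4}, {"linear": [-4, -3.2, 2.2], "roll": 5.1}, {"linear": [-4, -4.8, 3.4], "roll": 6.8}, {"linear": [-4, -6.4, 4.5], "roll": 8.5}, {"linear": [-4, -8, 5.6], "roll": 10.2}, {"linear": [-4, -9.5, 6.7], "roll": 11.9}, {"linear": [-4, -11, 7.72], "roll": 13.6}, {"linear": [-4, -11.01, 7.72], "roll": 15.3}, {"linear": [-4, -11.01, 7.72], "roll": 17}, {"linear": [-4, -11.01, 7.72], "roll": 18.7}]}}

```text
time: 24.35
eef_pos: [530.3, -23.8, 128.7]
orientation: [0.269, 0.655, 0.271, -0.652]
wrist_force: [-0.9, 0.1, -1.8]
opening: 54.6
```

```bash
python3 - <<'E'
from h import *
state();print(rel([530.61,-23.67,109.8],-95))
E
```

```text
TCP [530.3  -23.79 128.71] yaw -45.14 op 54.6 F [-0.9  0.1 -1.8] q7 -1.13
([0.631, 0.005, -0.007], np.float64(8.31))
```

Request:
{"name": "play_rows", "arguments": {"increments": [{"linear": [0, 0, 0], "roll": 1.7}, {"linear": [0, 0, 0], "roll": 3.4}, {"linear": [0.2, 0, 0], "roll": 5.1}, {"linear": [0.4, 0, 0], "roll": 6.8}, {"linear": [0.63, 0, 0], "roll": 8.31}, {"linear": [0.63, 0, 0], "roll": 8.31}, {"linear": [0.63, 0, 0], "roll": 8.31}]}}

```text
time: 25.22
eef_pos: [530.4, -23.6, 110.1]
orientation: [-0.031, 0.707, -0.028, -0.706]
wrist_force: [-0.2, 0.4, -1.8]
opening: 55.0
```

```bash
python3 - <<'E'
from h import *
hov((530.61,-23.67),77.8)
E
```

```text
TCP [530.5  -23.73 110.13] yaw -94.87 op 55.2 F [ 0.4  0.9 -2. ] q7 -1.93
held bar-TCP [16.57 -1.66] head -4.35 (target bar 547.5,-25.0; offset wants TCP [530.93 -23.34] ) seat ([1.078, 0.002, -0.001], np.float64(0.022))
```

Request:
{"name": "play_rows", "arguments": {"increments": [{"linear": [0.4, 0, 0], "roll": 0}, {"linear": [0.8, 0, 0], "roll": 0}, {"linear": [1, 0, 0], "roll": 0}, {"linear": [1.08, 0, 0], "roll": 0}, {"linear": [1.09, 0, 0], "roll": 0}, {"linear": [1.09, 0, 0], "roll": 0}]}}

```text
time: 26.08
eef_pos: [530.2, -23.7, 77.9]
orientation: [-0.031, 0.707, -0.029, -0.706]
wrist_force: [-9.3, 0.5, 18.6]
opening: 55.1
```

```bash
python3 - <<'E'
from h import *
state();print(rel([531,-23.7,191],-95))
E
```

```text
TCP [530.15 -23.66  77.94] yaw -94.85 op 55.1 F [-9.3  0.5 18.6] q7 -1.96
([-3.768, -0.014, -0.036], np.float64(0.024))
```

Request:
{"name": "play_rows", "arguments": {"increments": [{"linear": [-0.02, 0, 0], "roll": 0}, {"linear": [-0.02, 0, 0], "roll": 0}, {"linear": [-0.02, 0, 0], "roll": 0}, {"linear": [-0.02, 0, 0], "roll": 0}, {"linear": [-1.3, 0, 0], "roll": 0}, {"linear": [-2.6, 0, 0], "roll": 0}, {"linear": [-3.77, 0, 0], "roll": 0}, {"linear": [-3.77, 0, 0], "roll": 0}], "gripper": -1}}

```text
time: 27.08
eef_pos: [531.3, -24.1, 193.6]
orientation: [-0.031, 0.709, -0.029, -0.704]
wrist_force: [0.1, 0.2, 0.0]
opening: 85.2
```

```bash
python3 - <<'E'
from h import *
sec((531.5,-23.5),-5,96); state()
print(rel([366.7,-255.3,123],-136.6))
c=vision.camera("top"); m=masks(c["frame"])
for z,nm,k in[((490.3,-220.3),"E","white"),((640.5,-199.9),"D","white"),((366.7,-255.3),"F","white"),((620.1,209.2),"cov","black"),((375.8,247.1),"plug","red")]:
    try: print(nm,rect(c,m[k],28,z,70,9))
    except Exception as e: print(nm,e)
E
```

```text
bar [547.3 -25.2] head -4.7 [ 6.7 48.3] | rect [534.4 -24.4] [56.6 78.8] -5.43
TCP [529.81 -24.21 190.89] yaw -94.87 op 85.1 F [-0.5 -0.3 -0.9] q7 -1.86
([2.226, 8.144, 4.768], np.float64(6.955))
E 'NoneType' object is not subscriptable
D 'NoneType' object is not subscriptable
F 'NoneType' object is not subscriptable
cov (array([620.42041016, 209.69042969]), [55.67756652832031, 70.34637451171875], 69.09109497070312)
plug (array([375.24081421, 246.38557434]), [34.14985275268555, 43.84016418457031], 70.70392608642578)
```

Request:
{"name": "play_rows", "arguments": {"increments": [{"linear": [0, 1.6, 0.9], "roll": 1.7}, {"linear": [0, 3.2, 1.8], "roll": 3.4}, {"linear": [0, 4.8, 2.8], "roll": 5.1}, {"linear": [0.7, 6.4, 3.7], "roll": 6.95}, {"linear": [1.5, 8, 4.7], "roll": 6.95}, {"linear": [2.2, 8.14, 4.77], "roll": 6.95}, {"linear": [2.2, 8.14, 4.77], "roll": 6.95}, {"linear": [2.2, 8.14, 4.77], "roll": 6.95}]}}

```text
time: 28.22
eef_pos: [366.8, -254.5, 123.5]
orientation: [0.28, -0.65, 0.278, 0.65]
wrist_force: [0.6, -0.5, 1.0]
opening: 85.4
```

```bash
python3 - <<'E'
from h import *
state(); c=vision.camera("wrist"); cv2.imwrite("pics/w6.png",c["frame"])
c=vision.camera("top"); cv2.imwrite("pics/t6.png",c["frame"])
pick((366.7,-255.3),-46.6)
E
```

```text
TCP [ 366.85 -254.51  123.55] yaw -136.49 op 85.4 F [ 0.6 -0.5  1. ] q7 -1.97
bar [ 377.4 -266.4] head -46.39 [ 6.7 48.7] | rect [ 366.4 -254.5] [56.1 71.2] -46.39
centre [ 366.2 -254.5] head -46.39 TCP [ 367.  -254.8  123.9] pick ([3.847, 0.025, 0.021], np.float64(-0.018))
```

Request:
{"name": "play_rows", "arguments": {"increments": [{"linear": [1.3, 0.02, 0.02], "roll": -0.02}, {"linear": [2.5, 0.02, 0.02], "roll": -0.02}, {"linear": [3.4, 0.02, 0.02], "roll": -0.02}, {"linear": [3.86, 0.02, 0.02], "roll": -0.02}, {"linear": [3.86, 0.02, 0.02], "roll": -0.02}, {"linear": [3.86, 0.02, 0.02], "roll": -0.02}]}}

```text
time: 29.18
eef_pos: [367.0, -254.8, 9.0]
orientation: [-0.28, 0.651, -0.277, -0.649]
wrist_force: [-0.2, 1.0, 0.0]
opening: 85.4
```

Request:
{"name": "play_rows", "arguments": {"increments": [{"linear": [0, 0, 0], "roll": 0}, {"linear": [0, 0, 0], "roll": 0}, {"linear": [0, 0, 0], "roll": 0}, {"linear": [0, 0, 0], "roll": 0}, {"linear": [0, 0, 0], "roll": 0}, {"linear": [0, 0, 0], "roll": 0}], "gripper": 1}}

```text
time: 29.92
eef_pos: [367.4, -255.1, 9.9]
orientation: [-0.279, 0.651, -0.277, -0.649]
wrist_force: [-2.6, 1.8, 15.6]
opening: 55.1
```

```bash
python3 - <<'E'
from h import *
place((366.2,-254.5),-46.39,96)
E
```

```text
TCP [ 367.43 -255.08    9.9 ] yaw -136.38 op 55.1 F [-2.6  1.8 15.6] q7 -2.05
dx 1.27 target TCP [532.26 -23.81] seat z 99.9 hover ([-4.032, -9.312, 1.782], np.float64(-6.897))
```

Request:
{"name": "play_rows", "arguments": {"increments": [{"linear": [-1.6, 0, 0], "roll": 0}, {"linear": [-3.3, 0, 0], "roll": -1.7}, {"linear": [-4.6, -1.5, 0.3], "roll": -3.4}, {"linear": [-4.6, -3.4, 0.6], "roll": -5.1}, {"linear": [-4.6, -5.4, 1], "roll": -6.9}, {"linear": [-4.6, -7.4, 1.4], "roll": -6.9}, {"linear": [-4.6, -9.31, 1.78], "roll": -6.9}, {"linear": [-4.6, -9.31, 1.78], "roll": -6.9}, {"linear": [-4.03, -9.31, 1.78], "roll": -6.9}, {"linear": [-4.03, -9.31, 1.78], "roll": -6.9}]}}

```text
time: 31.18
eef_pos: [530.6, -25.2, 130.2]
orientation: [-0.032, 0.707, -0.031, -0.706]
wrist_force: [0.0, -0.3, -1.3]
opening: 54.7
```

```bash
python3 - <<'E'
from h import *
hov((532.0,-23.8),99.9)
E
```

```text
TCP [531.6  -24.93 131.47] yaw -95.06 op 55.1 F [-0.6  0.2 -1.8] q7 -1.93
held bar-TCP [14.89 -1.25] head -5.32 (target bar 547.5,-25.0; offset wants TCP [532.61 -23.75] ) seat ([1.052, -0.037, -0.007], np.float64(-0.011))
```

Request:
{"name": "play_rows", "arguments": {"increments": [{"linear": [0.4, -0.04, -0.01], "roll": 0}, {"linear": [0.8, -0.04, -0.01], "roll": 0}, {"linear": [1, -0.04, -0.01], "roll": 0}, {"linear": [1.05, -0.04, -0.01], "roll": 0}, {"linear": [1.06, -0.04, -0.01], "roll": 0}, {"linear": [1.06, -0.04, -0.01], "roll": 0}]}}

```text
time: 32.02
eef_pos: [531.9, -23.8, 100.0]
orientation: [-0.032, 0.707, -0.031, -0.705]
wrist_force: [-6.8, -0.7, 13.1]
opening: 55.1
```

```bash
python3 - <<'E'
from h import *
state()
E
```

```text
TCP [531.91 -23.77 100.03] yaw -95.07 op 55.1 F [-6.8 -0.7 13.1] q7 -1.96
```

Request:
{"name": "play_rows", "arguments": {"increments": [{"linear": [-0.02, 0, 0], "roll": 0}, {"linear": [-0.02, 0, 0], "roll": 0}, {"linear": [-0.02, 0, 0], "roll": 0}, {"linear": [-0.02, 0, 0], "roll": 0}, {"linear": [-1.3, 0, 0], "roll": 0}, {"linear": [-2.6, 0, 0], "roll": 0}, {"linear": [-3.77, 0, 0], "roll": 0}, {"linear": [-3.77, 0, 0], "roll": 0}], "gripper": -1}}

```text
time: 33.02
eef_pos: [532.9, -23.8, 215.7]
orientation: [-0.032, 0.709, -0.031, -0.704]
wrist_force: [-0.2, -0.9, -0.5]
opening: 85.8
```

```bash
python3 - <<'E'
from h import *
sec((531.5,-23.5),-5,118); state()
print(rel([490.3,-220.3,123],91.5))
E
```

```text
bar [547.3 -25.3] head -5.09 [ 6.7 48.9] | rect [536.2 -24.3] [56.3 81.5] -5.05
TCP [531.47 -23.92 213.01] yaw -95.08 op 85.3 F [-0.  -0.9 -1.1] q7 -1.87
([2.993, 6.644, 0.797], np.float64(28.904))
```

View pics/t6.png

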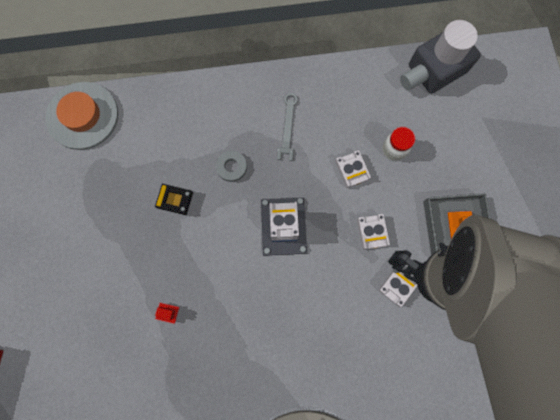

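Request:
{"name": "play_rows", "arguments": {"increments": [{"linear": [0, 1.5, 0.2], "roll": -1.7}, {"linear": [0, 3, 0.4], "roll": -3.4}, {"linear": [0, 4.8, 0.6], "roll": -5.1}, {"linear": [0, 6.64, 0.8], "roll": -6.8}, {"linear": [0.5, 6.64, 0.8], "roll": -8.5}, {"linear": [1.2, 6.64, 0.8], "roll": -10.2}, {"linear": [2, 6.64, 0.8], "roll": -11.9}, {"linear": [2.7, 6.64, 0.8], "roll": -13.6}, {"linear": [2.99, 6.64, 0.8], "roll": -15.3}, {"linear": [2.99, 6.64, 0.8], "roll": -17}, {"linear": [2.99, 6.64, 0.8], "roll": -18.7}, {"linear": [2.99, 6.64, 0.8], "roll": -20.4}]}}

```text
time: 34.62
eef_pos: [489.5, -219.8, 121.8]
orientation: [0.605, 0.367, 0.605, -0.365]
wrist_force: [0.5, 0.4, -0.2]
opening: 85.6
```

```bash
python3 - <<'E'
from h import *
state();print(rel([490.3,-220.3,123],91.5))
E
```

```text
TCP [ 489.53 -219.76  121.76] yaw 27.68 op 85.6 F [ 0.5  0.4 -0.2] q7 0.45
([-0.041, 0.015, 0.028], np.float64(-10.637))
```

Request:
{"name": "play_rows", "arguments": {"increments": [{"linear": [0, 0, 0], "roll": -1.7}, {"linear": [0, 0, 0], "roll": -3.4}, {"linear": [0, 0, 0], "roll": -5.1}, {"linear": [0, 0, 0], "roll": -6.8}, {"linear": [0, 0, 0], "roll": -8.5}, {"linear": [0, 0, 0], "roll": -10.2}, {"linear": [0, 0, 0], "roll": -10.64}, {"linear": [0, 0, 0], "roll": -10.64}]}}

```text
time: 35.62
eef_pos: [488.9, -219.4, 120.7]
orientation: [0.707, -0.008, 0.707, 0.01]
wrist_force: [-0.1, 0.2, 0.1]
opening: 85.6
```

```bash
python3 - <<'E'
from h import *
pick((490.3,-220.3),-178.5); state()
E
```

```text
bar [ 472.9 -219.1] head -178.57 [ 6.6 48.8] | rect [ 489.5 -218.7] [56.4 71.3] -178.56
centre [ 489.4 -218.7] head -178.56 TCP [ 489.2 -219.5  121.1] pick ([3.754, 0.018, 0.003], np.float64(0.002))
TCP [ 489.21 -219.52  121.12] yaw 91.45 op 85.6 F [ 0.   0.1 -0.5] q7 1.43
```

Request:
{"name": "play_rows", "arguments": {"increments": [{"linear": [1.3, 0.02, 0], "roll": 0}, {"linear": [2.5, 0.02, 0], "roll": 0}, {"linear": [3.4, 0.02, 0], "roll": 0}, {"linear": [3.77, 0.02, 0], "roll": 0}, {"linear": [3.77, 0.02, 0], "roll": 0}, {"linear": [3.77, 0.02, 0], "roll": 0}]}}

```text
time: 36.48
eef_pos: [489.9, -218.8, 9.0]
orientation: [0.708, -0.008, 0.706, 0.01]
wrist_force: [0.1, -0.4, 0.8]
opening: 85.8
```

Request:
{"name": "play_rows", "arguments": {"increments": [{"linear": [0, 0, 0], "roll": 0}, {"linear": [0, 0, 0], "roll": 0}, {"linear": [0, 0, 0], "roll": 0}, {"linear": [0, 0, 0], "roll": 0}, {"linear": [0, 0, 0], "roll": 0}, {"linear": [0, 0, 0], "roll": 0}], "gripper": 1}}

```text
time: 37.22
eef_pos: [490.3, -219.1, 9.9]
orientation: [0.708, -0.008, 0.706, 0.009]
wrist_force: [-2.6, -0.5, 12.2]
opening: 54.7
```

```bash
python3 - <<'E'
from h import *
place((489.4,-218.7),-178.56,118)
E
```

```text
TCP [ 490.26 -219.12    9.86] yaw 91.42 op 54.7 F [-2.6 -0.5 12.2] q7 1.27
dx -0.85 target TCP [530.16 -23.63] seat z 121.86 hover ([-4.789, 6.486, 1.504], np.float64(-28.93))
```

Request:
{"name": "play_rows", "arguments": {"increments": [{"linear": [-1.6, 0, 0], "roll": 0}, {"linear": [-3.3, 0, 0], "roll": 1.7}, {"linear": [-5, 0, 0], "roll": 3.4}, {"linear": [-5.4, 0.5, 0.1], "roll": 5.1}, {"linear": [-5.4, 2, 0.4], "roll": 6.8}, {"linear": [-5.4, 4, 0.9], "roll": 8.5}, {"linear": [-5.4, 6.49, 1.5], "roll": 10.2}, {"linear": [-5.4, 6.49, 1.5], "roll": 11.9}, {"linear": [-5.4, 6.49, 1.5], "roll": 13.6}, {"linear": [-5.4, 6.49, 1.5], "roll": 15.3}, {"linear": [-5.4, 6.49, 1.5], "roll": 17}, {"linear": [-5.4, 6.49, 1.5], "roll": 18.7}]}}

```text
time: 38.72
eef_pos: [529.8, -23.5, 172.4]
orientation: [0.4, 0.584, 0.4, -0.582]
wrist_force: [0.3, 0.2, -1.4]
opening: 54.8
```

```bash
python3 - <<'E'
from h import *
state();print(rel([530.16,-23.63,153.8],-95))
E
```

```text
TCP [529.82 -23.49 172.38] yaw -21.11 op 54.8 F [ 0.3  0.2 -1.4] q7 -0.67
([0.619, 0.011, 0.002], np.float64(12.314))
```

Request:
{"name": "play_rows", "arguments": {"increments": [{"linear": [0, 0, 0], "roll": 1.7}, {"linear": [0, 0, 0], "roll": 3.4}, {"linear": [0, 0, 0], "roll": 5.1}, {"linear": [0, 0, 0], "roll": 6.8}, {"linear": [0, 0, 0], "roll": 8.5}, {"linear": [0.3, 0, 0], "roll": 10.2}, {"linear": [0.62, 0, 0], "roll": 11.9}, {"linear": [0.62, 0, 0], "roll": 12.31}, {"linear": [0.62, 0, 0], "roll": 12.31}]}}

```text
time: 39.85
eef_pos: [529.8, -23.3, 153.9]
orientation: [-0.031, 0.707, -0.03, -0.705]
wrist_force: [-0.5, -0.2, -2.0]
opening: 55.1
```

```bash
python3 - <<'E'
from h import *
hov((530.1,-23.7),121.8)
E
```

```text
TCP [529.87 -23.4  153.98] yaw -94.89 op 55.2 F [-0.7  0.4 -1.2] q7 -1.88
held bar-TCP [16.94 -1.41] head -4.85 (target bar 547.5,-25.0; offset wants TCP [530.56 -23.59] ) seat ([1.073, 0.011, -0.005], np.float64(0.018))
```

Request:
{"name": "play_rows", "arguments": {"increments": [{"linear": [0.4, 0.01, -0.01], "roll": 0.02}, {"linear": [0.8, 0.01, -0.01], "roll": 0.02}, {"linear": [1, 0.01, -0.01], "roll": 0.02}, {"linear": [1.07, 0.01, -0.01], "roll": 0.02}, {"linear": [1.09, 0.01, -0.01], "roll": 0.02}, {"linear": [1.09, 0.01, -0.01], "roll": 0.02}]}}

```text
time: 40.7
eef_pos: [530.1, -23.8, 121.9]
orientation: [-0.031, 0.707, -0.031, -0.705]
wrist_force: [-7.3, -0.6, 16.5]
opening: 54.7
```

```bash
python3 - <<'E'
from h import *
state()
E
```

```text
TCP [530.06 -23.84 121.89] yaw -95.02 op 54.7 F [-7.3 -0.6 16.5] q7 -1.91
```

Request:
{"name": "play_rows", "arguments": {"increments": [{"linear": [-0.02, 0, 0], "roll": 0}, {"linear": [-0.02, 0, 0], "roll": 0}, {"linear": [-0.02, 0, 0], "roll": 0}, {"linear": [-0.02, 0, 0], "roll": 0}, {"linear": [-1.3, 0, 0], "roll": 0}, {"linear": [-2.6, 0, 0], "roll": 0}, {"linear": [-3.77, 0, 0], "roll": 0}, {"linear": [-3.77, 0, 0], "roll": 0}], "gripper": -1}}

```text
time: 41.7
eef_pos: [531.1, -23.8, 237.5]
orientation: [-0.031, 0.709, -0.031, -0.704]
wrist_force: [0.9, 0.4, -0.5]
opening: 85.2
```

```bash
python3 - <<'E'
from h import *
sec((531.5,-23.5),-5,140); state()
print(rel([640.5,-199.9,123],102.7))
E
```

```text
bar [548.  -25.5] head -5.03 [ 6.7 48.7] | rect [537.  -24.6] [56.3 82.7] -5.0
TCP [529.65 -23.93 234.83] yaw -95.02 op 85.6 F [-0.2  0.6  0.2] q7 -1.83
([3.738, 5.522, -4.183], np.float64(27.047))
```

Request:
{"name": "play_rows", "arguments": {"increments": [{"linear": [0, 1.5, -1.1], "roll": -1.7}, {"linear": [0, 3, -2.2], "roll": -3.4}, {"linear": [0, 4.4, -3.3], "roll": -5.1}, {"linear": [0, 5.52, -4.18], "roll": -6.8}, {"linear": [0.5, 5.52, -4.18], "roll": -8.5}, {"linear": [1.5, 5.52, -4.18], "roll": -10.2}, {"linear": [2.5, 5.52, -4.18], "roll": -11.9}, {"linear": [3.5, 5.52, -4.18], "roll": -13.6}, {"linear": [3.72, 5.52, -4.18], "roll": -15.3}, {"linear": [3.72, 5.52, -4.18], "roll": -17}, {"linear": [3.72, 5.52, -4.18], "roll": -18.7}, {"linear": [3.72, 5.52, -4.18], "roll": -20.4}]}}

```text
time: 43.3
eef_pos: [639.7, -199.5, 121.8]
orientation: [0.605, 0.366, 0.605, -0.365]
wrist_force: [-0.6, -0.2, 0.6]
opening: 85.2
```

```bash
python3 - <<'E'
from h import *
state();print(rel([640.5,-199.9,123],102.7))
E
```

```text
TCP [ 639.69 -199.48  121.84] yaw 27.74 op 85.2 F [-0.6 -0.2  0.6] q7 0.32
([-0.039, 0.018, 0.025], np.float64(-12.494))
```

Request:
{"name": "play_rows", "arguments": {"increments": [{"linear": [0, 0, 0], "roll": -1.7}, {"linear": [0, 0, 0], "roll": -3.4}, {"linear": [0, 0, 0], "roll": -5.1}, {"linear": [0, 0, 0], "roll": -6.8}, {"linear": [0, 0, 0], "roll": -8.5}, {"linear": [0, 0, 0], "roll": -10.2}, {"linear": [0, 0, 0], "roll": -11.9}, {"linear": [0, 0, 0], "roll": -12.49}, {"linear": [0, 0, 0], "roll": -12.49}]}}

```text
time: 44.42
eef_pos: [639.1, -199.2, 120.4]
orientation: [0.703, -0.077, 0.703, 0.079]
wrist_force: [-0.7, -0.0, -0.5]
opening: 84.9
```

```bash
python3 - <<'E'
from h import *
pick((640.5,-199.9),-167.3); state()
E
```

```text
bar [ 622.3 -201.9] head -166.63 [ 6.9 49. ] | rect [ 638.5 -197.9] [56.3 71.8] -166.41
centre [ 638.4 -198. ] head -166.52 TCP [ 639.3 -199.3  120.9] pick ([3.748, 0.039, -0.024], np.float64(-0.147))
TCP [ 639.31 -199.25  120.94] yaw 102.59 op 85.2 F [-0.1 -0.1  0.4] q7 1.48
```

Request:
{"name": "play_rows", "arguments": {"increments": [{"linear": [1.3, 0.04, -0.02], "roll": -0.15}, {"linear": [2.5, 0.04, -0.02], "roll": -0.15}, {"linear": [3.4, 0.04, -0.02], "roll": -0.15}, {"linear": [3.77, 0.04, -0.02], "roll": -0.15}, {"linear": [3.77, 0.04, -0.02], "roll": -0.15}, {"linear": [3.77, 0.04, -0.02], "roll": -0.15}]}}

```text
time: 45.28
eef_pos: [639.2, -198.0, 9.1]
orientation: [0.703, -0.082, 0.702, 0.084]
wrist_force: [-0.2, -0.4, 0.3]
opening: 85.1
```

Request:
{"name": "play_rows", "arguments": {"increments": [{"linear": [0, 0, 0], "roll": 0}, {"linear": [0, 0, 0], "roll": 0}, {"linear": [0, 0, 0], "roll": 0}, {"linear": [0, 0, 0], "roll": 0}, {"linear": [0, 0, 0], "roll": 0}, {"linear": [0, 0, 0], "roll": 0}], "gripper": 1}}

```text
time: 46.02
eef_pos: [639.7, -198.2, 10.2]
orientation: [0.703, -0.083, 0.701, 0.083]
wrist_force: [-2.6, -0.1, 8.7]
opening: 55.0
```

```bash
python3 - <<'E'
from h import *
place((638.4,-198),-166.52,140)
E
```

```text
TCP [ 639.74 -198.17   10.17] yaw 103.47 op 55.0 F [-2.6 -0.1  8.7] q7 1.41
dx -1.26 target TCP [529.74 -23.59] seat z 144.17 hover ([-5.537, 6.516, -2.194], np.float64(-26.921))
```

Request:
{"name": "play_rows", "arguments": {"increments": [{"linear": [-1.6, 0, 0], "roll": 0}, {"linear": [-3.3, 0, 0], "roll": 1.7}, {"linear": [-5, 0, 0], "roll": 3.4}, {"linear": [-6.2, 0.3, -0.1], "roll": 5.1}, {"linear": [-6.2, 2, -0.7], "roll": 6.8}, {"linear": [-6.2, 4, -1.4], "roll": 8.5}, {"linear": [-6.2, 6.52, -2.19], "roll": 10.2}, {"linear": [-6.2, 6.52, -2.19], "roll": 11.9}, {"linear": [-6.2, 6.52, -2.19], "roll": 13.6}, {"linear": [-6.2, 6.52, -2.19], "roll": 15.3}, {"linear": [-6.2, 6.52, -2.19], "roll": 17}, {"linear": [-6.2, 6.52, -2.19], "roll": 18.7}]}}

```text
time: 47.52
eef_pos: [529.6, -23.4, 196.3]
orientation: [0.459, 0.539, 0.459, -0.537]
wrist_force: [-0.1, -0.3, -2.4]
opening: 55.1
```

```bash
python3 - <<'E'
from h import *
state();print(rel([529.74,-23.59,176.2],-95))
E
```

```text
TCP [529.58 -23.36 196.27] yaw -9.05 op 55.1 F [-0.1 -0.3 -2.4] q7 -0.47
([0.669, 0.005, 0.007], np.float64(14.324))
```

Request:
{"name": "play_rows", "arguments": {"increments": [{"linear": [0, 0, 0], "roll": 1.7}, {"linear": [0, 0, 0], "roll": 3.4}, {"linear": [0, 0, 0], "roll": 5.1}, {"linear": [0, 0, 0], "roll": 6.8}, {"linear": [0, 0, 0], "roll": 8.5}, {"linear": [0, 0, 0], "roll": 10.2}, {"linear": [0.3, 0, 0], "roll": 11.9}, {"linear": [0.67, 0, 0], "roll": 13.6}, {"linear": [0.67, 0, 0], "roll": 14.32}, {"linear": [0.67, 0, 0], "roll": 14.32}]}}

```text
time: 48.78
eef_pos: [529.5, -23.1, 176.3]
orientation: [-0.031, 0.707, -0.03, -0.705]
wrist_force: [-0.4, -0.1, -2.4]
opening: 54.6
```

```bash
python3 - <<'E'
from h import *
hov((529.9,-23.7),144.1)
E
```

```text
TCP [529.62 -23.21 176.37] yaw -94.84 op 54.7 F [-0.1 -0.8 -2.4] q7 -1.89
held bar-TCP [17.44 -1.39] head -4.8 (target bar 547.5,-25.0; offset wants TCP [530.06 -23.61] ) seat ([1.076, 0.017, -0.007], np.float64(0.027))
```

Request:
{"name": "play_rows", "arguments": {"increments": [{"linear": [0.4, 0.02, -0.01], "roll": 0.03}, {"linear": [0.8, 0.02, -0.01], "roll": 0.03}, {"linear": [1, 0.02, -0.01], "roll": 0.03}, {"linear": [1.08, 0.02, -0.01], "roll": 0.03}, {"linear": [1.09, 0.02, -0.01], "roll": 0.03}, {"linear": [1.09, 0.02, -0.01], "roll": 0.03}]}}

```text
time: 49.62
eef_pos: [530.3, -23.9, 144.2]
orientation: [-0.031, 0.708, -0.031, -0.705]
wrist_force: [-2.4, -1.1, 7.1]
opening: 54.7
```

```bash
python3 - <<'E'
from h import *
state()
E
```

```text
TCP [530.29 -23.88 144.16] yaw -95.01 op 54.7 F [-2.4 -1.1  7.1] q7 -1.92
```

Request:
{"name": "play_rows", "arguments": {"increments": [{"linear": [-0.02, 0, 0], "roll": 0}, {"linear": [-0.02, 0, 0], "roll": 0}, {"linear": [-0.02, 0, 0], "roll": 0}, {"linear": [-0.02, 0, 0], "roll": 0}, {"linear": [-1.3, 0, 0], "roll": 0}, {"linear": [-2.6, 0, 0], "roll": 0}, {"linear": [-3.77, 0, 0], "roll": 0}, {"linear": [-3.77, 0, 0], "roll": 0}], "gripper": -1}}

```text
time: 50.62
eef_pos: [531.1, -23.9, 259.8]
orientation: [-0.031, 0.709, -0.031, -0.704]
wrist_force: [0.1, -0.2, -0.3]
opening: 85.4
```

```bash
python3 - <<'E'
from h import *
sec((531.5,-23.5),-5,162); state()
print(rel([620.4,209.7,123],-21))
E
```

```text
bar [548.1 -25.6] head -4.95 [ 6.7 48.7] | rect [531.5 -24.2] [56.3 71.7] -4.99
TCP [529.72 -24.07 257.05] yaw -95.02 op 85.5 F [ 0.3  0.5 -0.8] q7 -1.84
([4.481, -8.025, -2.311], np.float64(-12.337))
```

Request:
{"name": "play_rows", "arguments": {"increments": [{"linear": [0, -2, -0.6], "roll": -1.7}, {"linear": [0, -4, -1.2], "roll": -3.4}, {"linear": [0, -6, -1.8], "roll": -5.1}, {"linear": [0, -8, -2.31], "roll": -6.8}, {"linear": [1.5, -8.02, -2.31], "roll": -8.5}, {"linear": [3, -8.02, -2.31], "roll": -10.2}, {"linear": [4.46, -8.02, -2.31], "roll": -11.9}, {"linear": [4.46, -8.02, -2.31], "roll": -12.34}, {"linear": [4.46, -8.02, -2.31], "roll": -12.34}, {"linear": [4.46, -8.02, -2.31], "roll": -12.34}]}}

```text
time: 51.98
eef_pos: [620.3, 209.7, 123.5]
orientation: [0.401, 0.584, 0.4, -0.582]
wrist_force: [-0.3, 0.2, -1.0]
opening: 85.4
```

```bash
python3 - <<'E'
from h import *
state(); c=settle(2); f=c["frame"]; m=masks(f)
cv2.imwrite("pics/w7.png",cv2.resize(f[100:300,150:410],None,fx=3,fy=3))
b=bar(c,28,(626,224)); print(b)
g=f.max(2)<60
for k in (g|m["yellow"],): print(rect(c,k,28,(620.4,209.7),60,5))
E
```

```text
TCP [620.28 209.73 123.53] yaw -21.05 op 85.4 F [-0.3  0.2 -1. ] q7 -1.17
(array([631.63669284, 240.3614553 ]), np.float64(-111.05467584104451), array([ 8.85533794, 48.58922147]), np.int32(671))
(array([622.7409668, 216.5115509]), [56.093666076660156, 73.24221801757812], 68.90204620361328)
```

View pics/w7.png

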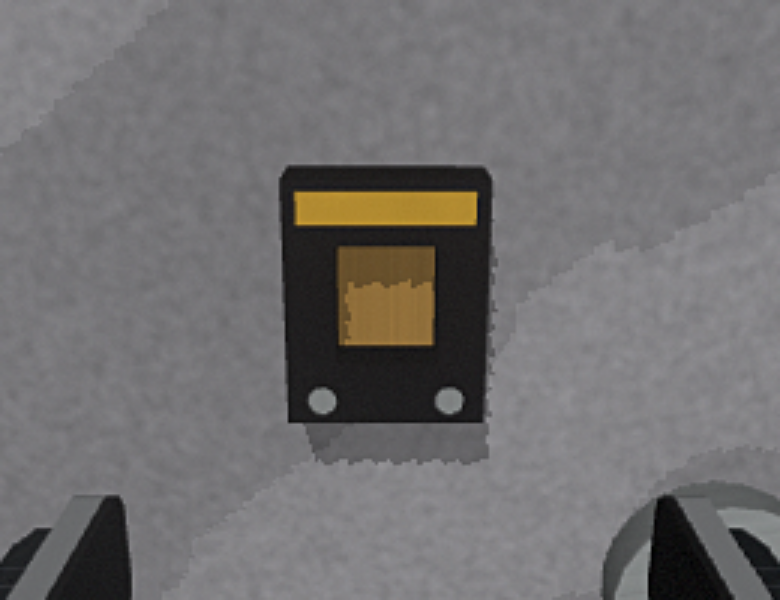

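```bash
python3 - <<'E'
from h import *
print(rel([622.2,215.0,8.5],-21.1))
c=vision.camera("top"); 
print("bearing",ray(c,[(231,166)],18))
E
```

```text
([3.85, -0.025, -0.177], np.float64(0.013))
bearing [[683.85151346  75.62639855]]
```

Request:
{"name": "play_rows", "arguments": {"increments": [{"linear": [1.3, -0.02, -0.18], "roll": 0}, {"linear": [2.5, -0.02, -0.18], "roll": 0}, {"linear": [3.4, -0.02, -0.18], "roll": 0}, {"linear": [3.85, -0.02, -0.18], "roll": 0}, {"linear": [3.85, -0.02, -0.18], "roll": 0}, {"linear": [3.85, -0.02, -0.18], "roll": 0}]}}

```text
time: 52.88
eef_pos: [623.0, 215.3, 9.8]
orientation: [0.401, 0.585, 0.399, -0.581]
wrist_force: [-0.6, -0.1, -0.1]
opening: 85.7
```

Request:
{"name": "play_rows", "arguments": {"increments": [{"linear": [0, 0, 0], "roll": 0}, {"linear": [0, 0, 0], "roll": 0}, {"linear": [0, 0, 0], "roll": 0}, {"linear": [0, 0, 0], "roll": 0}, {"linear": [0, 0, 0], "roll": 0}, {"linear": [0, 0, 0], "roll": 0}], "gripper": 1}}

```text
time: 53.62
eef_pos: [623.6, 215.5, 10.9]
orientation: [0.402, 0.585, 0.399, -0.58]
wrist_force: [-1.7, -1.3, 9.7]
opening: 55.1
```

```bash
sed -i 's/BC=np.array.*; BH/BC=np.array([531.3,-24.0]); BH/' h.py; python3 - <<'E'
from h import *
place((622.2,215.0),68.9,162)
E
```

```text
TCP [623.59 215.52  10.95] yaw -21.03 op 55.1 F [-1.7 -1.3  9.7] q7 -1.27
dx 0.98 target TCP [532.28 -24.09] seat z 166.95 hover ([-6.296, 0.067, 8.525], np.float64(12.328))
```

Request:
{"name": "play_rows", "arguments": {"increments": [{"linear": [-1.7, 0, 0], "roll": 0}, {"linear": [-3.5, 0, 0], "roll": 1.7}, {"linear": [-5.3, 0, 0], "roll": 3.4}, {"linear": [-6.9, 0, 0.5], "roll": 5.1}, {"linear": [-6.9, 0, 2.4], "roll": 6.8}, {"linear": [-6.9, 0, 4.3], "roll": 8.5}, {"linear": [-6.9, 0.07, 6.3], "roll": 10.2}, {"linear": [-6.9, 0.07, 8.5], "roll": 11.9}, {"linear": [-6.9, 0.07, 8.52], "roll": 12.33}, {"linear": [-6.3, 0.07, 8.52], "roll": 12.33}, {"linear": [-6.3, 0.07, 8.52], "roll": 12.33}, {"linear": [-6.3, 0.07, 8.52], "roll": 12.33}]}}

```text
time: 55.12
eef_pos: [532.5, -22.7, 198.6]
orientation: [-0.031, 0.709, -0.029, -0.704]
wrist_force: [-0.8, -0.1, -1.5]
opening: 55.2
```

```bash
python3 - <<'E'
from h import *
c=settle(2); state(); p=tool()[0]; b=bar(c,p[2]+17,(p[0]+26,p[1]-2)); print(b, b[0]-p[:2])
cv2.imwrite("pics/w8.png",c["frame"])
print(rel([532.28,-24.1,166.9],-95))
E
```

```text
TCP [532.69 -23.18 199.05] yaw -94.92 op 55.2 F [-0.1 -0.4 -2.8] q7 -1.88
(array([558.59697363, -25.13173334]), np.float64(175.19028845093175), array([ 9.32696069, 48.51944534]), np.int32(2039)) [25.91183983 -1.95197997]
([1.071, 0.034, 0.019], np.float64(0.014))
```

View pics/w8.png

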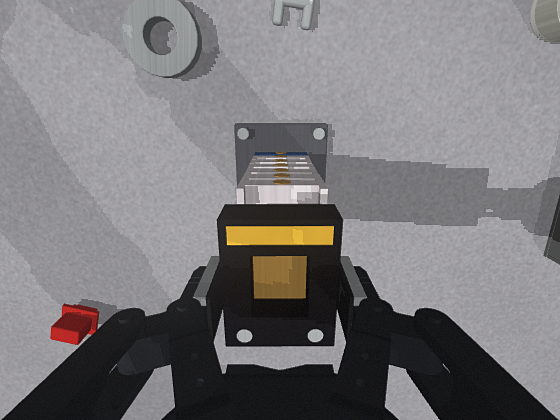

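Request:
{"name": "play_rows", "arguments": {"increments": [{"linear": [0.4, 0.03, 0.02], "roll": 0}, {"linear": [0.8, 0.03, 0.02], "roll": 0}, {"linear": [1, 0.03, 0.02], "roll": 0}, {"linear": [1.07, 0.03, 0.02], "roll": 0}, {"linear": [1.09, 0.03, 0.02], "roll": 0}, {"linear": [1.09, 0.03, 0.02], "roll": 0}]}}

```text
time: 55.98
eef_pos: [532.4, -24.1, 167.0]
orientation: [-0.031, 0.709, -0.03, -0.704]
wrist_force: [-4.7, -1.2, 10.9]
opening: 54.8
```

```bash
python3 - <<'E'
from h import *
state()
E
```

```text
TCP [532.44 -24.15 167.02] yaw -94.92 op 54.8 F [-4.7 -1.2 10.9] q7 -1.9
```

Request:
{"name": "play_rows", "arguments": {"increments": [{"linear": [-0.02, 0, 0], "roll": 0}, {"linear": [-0.02, 0, 0], "roll": 0}, {"linear": [-0.02, 0, 0], "roll": 0}, {"linear": [-0.02, 0, 0], "roll": 0}, {"linear": [-1.3, 0, 0], "roll": 0}, {"linear": [-2.6, 0, 0], "roll": 0}, {"linear": [-3.77, 0, 0], "roll": 0}, {"linear": [-3.77, 0, 0], "roll": 0}], "gripper": -1}}

```text
time: 56.98
eef_pos: [532.7, -24.1, 282.6]
orientation: [-0.031, 0.711, -0.03, -0.702]
wrist_force: [0.6, 0.2, 0.2]
opening: 85.2
```

```bash
python3 - <<'E'
from h import *
c=settle(2); state(); f=c["frame"]; m=masks(f); b=bar(c,184,(558,-26)); print(b)
h=cv2.cvtColor(f,cv2.COLOR_BGR2HSV); br=(h[...,0]>8)&(h[...,0]<30)&(h[...,1]>90)&(h[...,2]>35)
print("socket",rect(c,br,184,(531.3,-24),20,3)); print("cover",rect(c,(f.max(2)<60)|br,184,(531.3,-24),30,7))
cv2.imwrite("pics/w9.png",cv2.resize(f[100:300,150:410],None,fx=3,fy=3))
print(rel([375.2,246.4,150],-19.3))
E
```

```text
TCP [531.42 -24.31 279.89] yaw -94.93 op 85.2 F [ 0.1 -0.5 -1. ] q7 -1.82
(array([558.85224128, -26.10445302]), np.float64(174.3157602263123), array([ 9.4904011 , 48.27660715]), np.int32(691))
socket (array([534.66345215, -24.46619415]), [27.1441650390625, 27.99875259399414], -4.888328552246094)
cover (array([549.02941895, -25.78196716]), [56.54909133911133, 103.71500396728516], -5.205863952636719)
([4.293, -8.538, 5.997], np.float64(-12.605))
```

View pics/w9.png

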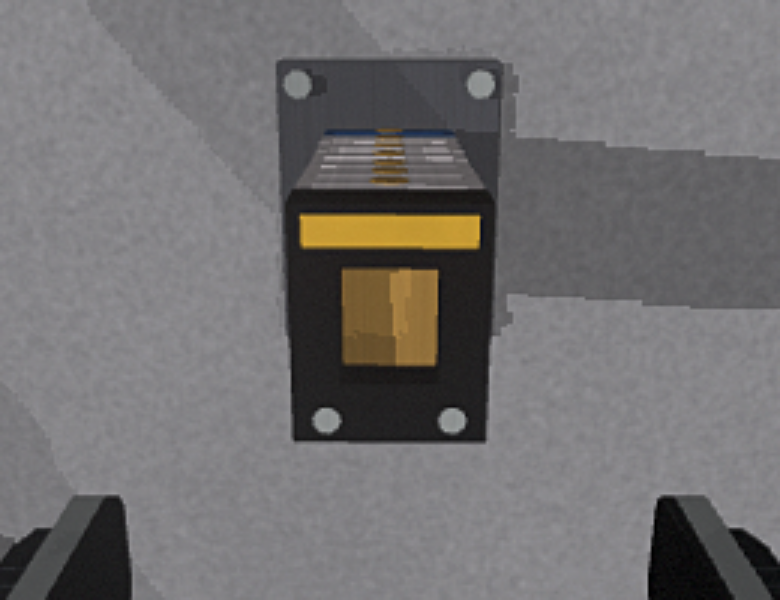

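Request:
{"name": "play_rows", "arguments": {"increments": [{"linear": [0, -1.6, 1.1], "roll": -1.7}, {"linear": [0, -3.2, 2.2], "roll": -3.4}, {"linear": [0, -4.8, 3.3], "roll": -5.1}, {"linear": [0.5, -6.4, 4.5], "roll": -6.8}, {"linear": [1.8, -8, 5.6], "roll": -8.5}, {"linear": [3, -8.54, 6], "roll": -10.2}, {"linear": [4.28, -8.54, 6], "roll": -11.9}, {"linear": [4.28, -8.54, 6], "roll": -12.6}, {"linear": [4.28, -8.54, 6], "roll": -12.6}, {"linear": [4.28, -8.54, 6], "roll": -12.6}]}}

```text
time: 58.32
eef_pos: [375.1, 246.4, 150.3]
orientation: [0.41, 0.58, 0.407, -0.575]
wrist_force: [0.5, 0.2, 0.5]
opening: 85.5
```

```bash
python3 - <<'E'
from h import *
c=settle(2); state(); f=c["frame"]; m=masks(f)
cv2.imwrite("pics/w10.png",cv2.resize(f[100:300,150:410],None,fx=3,fy=3))
h=cv2.cvtColor(f,cv2.COLOR_BGR2HSV); k=((h[...,0]<6)|(h[...,0]>172))&(h[...,1]>120)
print(rect(c,k,17,(375.2,246.4),50,3))
v=h[...,2][k]; print(np.percentile(v,[5,25,50,75,95]))
n,l,st,ce=cv2.connectedComponentsWithStats((k&(h[...,2]>np.percentile(v,60))).astype(np.uint8)); print(st[1:][st[1:,4]>50].tolist(),ce[1:][st[1:,4]>50].tolist())
E
```

```text
TCP [375.31 246.41 150.6 ] yaw -19.42 op 85.3 F [ 0.5  0.  -0. ] q7 -1.32
(array([372.77450562, 248.52587891]), [36.46965789794922, 49.279170989990234], 70.4180908203125)
[105. 137. 147. 149. 153.]
[[257, 169, 38, 45, 266], [265, 182, 21, 28, 159]] [[283.1503759398496, 182.39097744360902], [277.52830188679246, 189.35849056603774]]
```

View pics/w10.png

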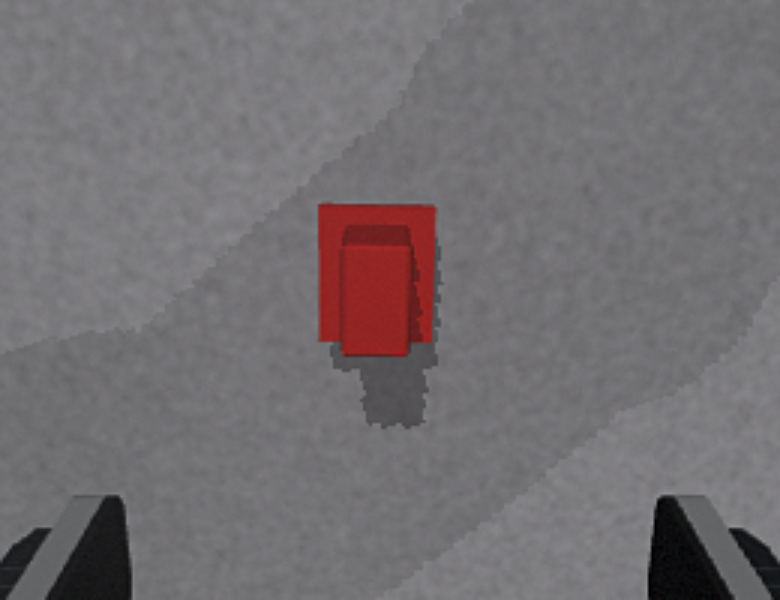

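```bash
python3 - <<'E'
from h import *
c=vision.camera("wrist"); 
print(ray(c,[(275.0,191.2)],17),ray(c,[(275.0,200.0)],45), tool()[0])
E
```

```text
[[373.80855036 250.75295581]] [[373.99592263 250.87262113]] [375.30118387 246.42609001 150.62561491]
```

```bash
python3 - <<'E'
from h import *
print(rel([373.9,250.8,20],-19.6))
E
```

```text
([4.354, -0.127, -0.107], np.float64(0.034))
```

Request:
{"name": "play_rows", "arguments": {"increments": [{"linear": [1.4, -0.13, -0.11], "roll": 0.03}, {"linear": [2.8, -0.13, -0.11], "roll": 0.03}, {"linear": [3.9, -0.13, -0.11], "roll": 0.03}, {"linear": [4.35, -0.13, -0.11], "roll": 0.03}, {"linear": [4.35, -0.13, -0.11], "roll": 0.03}, {"linear": [4.35, -0.13, -0.11], "roll": 0.03}]}}

```text
time: 59.22
eef_pos: [374.5, 251.3, 21.2]
orientation: [0.409, 0.581, 0.406, -0.575]
wrist_force: [0.4, 0.4, 0.3]
opening: 85.5
```

Request:
{"name": "play_rows", "arguments": {"increments": [{"linear": [0, 0, 0], "roll": 0}, {"linear": [0, 0, 0], "roll": 0}, {"linear": [0, 0, 0], "roll": 0}, {"linear": [0, 0, 0], "roll": 0}, {"linear": [0, 0, 0], "roll": 0}, {"linear": [0, 0, 0], "roll": 0}, {"linear": [0, 0, 0], "roll": 0}, {"linear": [0, 0, 0], "roll": 0}], "gripper": 1}}

```text
time: 60.22
eef_pos: [374.6, 251.3, 21.4]
orientation: [0.409, 0.581, 0.406, -0.575]
wrist_force: [-0.0, -0.8, 7.0]
opening: 19.3
```

```bash
python3 - <<'E'
from h import *
state(); p=tool()[0]; u=np.array([np.cos(np.radians(70.4)),np.sin(np.radians(70.4))]); dx=(p[:2]-[373.9,250.8])@u
T=np.array([531.7,-23.9])+dx*np.array([.9962,-.0872]); print(dx,T,p[2]+171,rel([*T,p[2]+171+30],-95))
E
```

```text
TCP [374.65 251.29  21.42] yaw -19.6 op 19.3 F [-0.  -0.8  7. ] q7 -1.61
0.707153025484061 [532.40446584 -23.96166374] 192.42351557058538 ([-6.654, 8.094, 6.85], np.float64(12.567))
```

Request:
{"name": "play_rows", "arguments": {"increments": [{"linear": [-1.7, 0, 0], "roll": 0}, {"linear": [-3.5, 0, 0], "roll": 1.7}, {"linear": [-5.3, 0.5, 0.4], "roll": 3.4}, {"linear": [-7.1, 1.6, 1.3], "roll": 5.1}, {"linear": [-7.2, 3.1, 2.6], "roll": 6.8}, {"linear": [-7.2, 4.7, 4], "roll": 8.5}, {"linear": [-7.2, 6.3, 5.4], "roll": 10.2}, {"linear": [-7.2, 8.09, 6.85], "roll": 11.9}, {"linear": [-7.2, 8.09, 6.85], "roll": 12.57}, {"linear": [-6.65, 8.09, 6.85], "roll": 12.57}, {"linear": [-6.65, 8.09, 6.85], "roll": 12.57}, {"linear": [-6.65, 8.09, 6.85], "roll": 12.57}]}}

```text
time: 61.72
eef_pos: [531.8, -22.9, 222.2]
orientation: [-0.031, 0.71, -0.029, -0.703]
wrist_force: [0.3, -0.4, 0.1]
opening: 19.2
```

```bash
python3 - <<'E'
from h import *
c=settle(2); state(); cv2.imwrite("pics/w11.png",c["frame"])
print(rel([532.4,-24.0,192.2],-95))
E
```

```text
TCP [532.19 -23.23 222.6 ] yaw -94.92 op 19.5 F [ 0.5 -0.4  0.1] q7 -1.86
([1.013, 0.027, 0.002], np.float64(0.014))
```

View pics/w11.png

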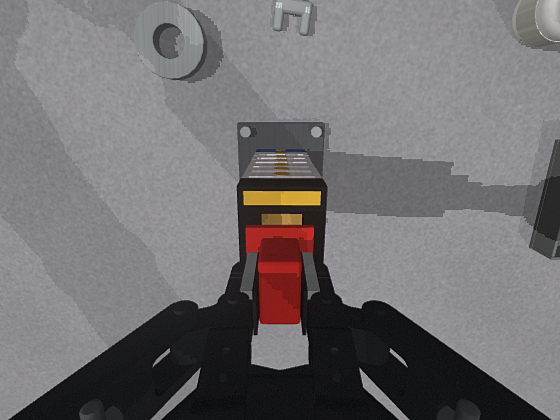

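Request:
{"name": "play_rows", "arguments": {"increments": [{"linear": [0.3, 0.03, 0], "roll": 0.01}, {"linear": [0.55, 0.03, 0], "roll": 0.01}, {"linear": [0.75, 0.03, 0], "roll": 0.01}, {"linear": [0.92, 0.03, 0], "roll": 0.01}, {"linear": [1.02, 0.03, 0], "roll": 0.01}, {"linear": [1.04, 0.03, 0], "roll": 0.01}, {"linear": [1.04, 0.03, 0], "roll": 0.01}]}}

```text
time: 62.7
eef_pos: [532.8, -24.1, 192.3]
orientation: [-0.031, 0.711, -0.03, -0.702]
wrist_force: [-4.5, 0.1, 15.1]
opening: 19.1
```

```bash
python3 - <<'E'
from h import *
state()
E
```

```text
TCP [532.83 -24.06 192.34] yaw -94.98 op 19.1 F [-4.5  0.1 15.1] q7 -1.88
```

Request:
{"name": "play_rows", "arguments": {"increments": [{"linear": [0.05, 0, 0], "roll": 0}, {"linear": [0.05, 0, 0], "roll": 0}, {"linear": [0.05, 0, 0], "roll": 0}]}}

```text
time: 63.08
eef_pos: [533.6, -24.0, 192.2]
orientation: [-0.031, 0.711, -0.03, -0.702]
wrist_force: [-5.4, 0.7, 20.1]
opening: 19.0
```

Request:
{"name": "play_rows", "arguments": {"increments": [{"linear": [-0.03, 0, 0], "roll": 0}, {"linear": [-0.03, 0, 0], "roll": 0}, {"linear": [-0.03, 0, 0], "roll": 0}, {"linear": [-0.03, 0, 0], "roll": 0}, {"linear": [-0.03, 0, 0], "roll": 0}, {"linear": [-1, 0, 0], "roll": 0}, {"linear": [-2, 0, 0], "roll": 0}, {"linear": [-3.2, 0, 0], "roll": 0}, {"linear": [-3.2, 0, 0], "roll": 0}], "gripper": -1}}

```text
time: 64.2
eef_pos: [533.4, -23.9, 290.7]
orientation: [-0.031, 0.713, -0.031, -0.7]
wrist_force: [-0.4, 0.2, -0.3]
opening: 85.1
```

```bash
python3 - <<'E'
from h import *
c=settle(2); state(); f=c["frame"]; s=vision.camera("scene")["frame"]
a=cv2.resize(f[100:300,150:410],(780,600))[:, 190:590]; b=cv2.resize(s[110:300,100:400],None,fx=2,fy=2)[:380,:]
print(bar(c,184,(558,-26)))
o=np.zeros((600,800,3),np.uint8); o[:,:400]=a; o[:380,400:]=b[:,100:500]; cv2.imwrite("pics/end.png",o)
E
```

```text
TCP [532.17 -24.11 288.04] yaw -94.99 op 85.1 F [ 0.7  0.4 -1. ] q7 -1.82
(array([558.89238245, -26.56468813]), np.float64(175.0969977427822), array([ 9.30793719, 48.55879387]), np.int32(640))
```

View pics/end.png

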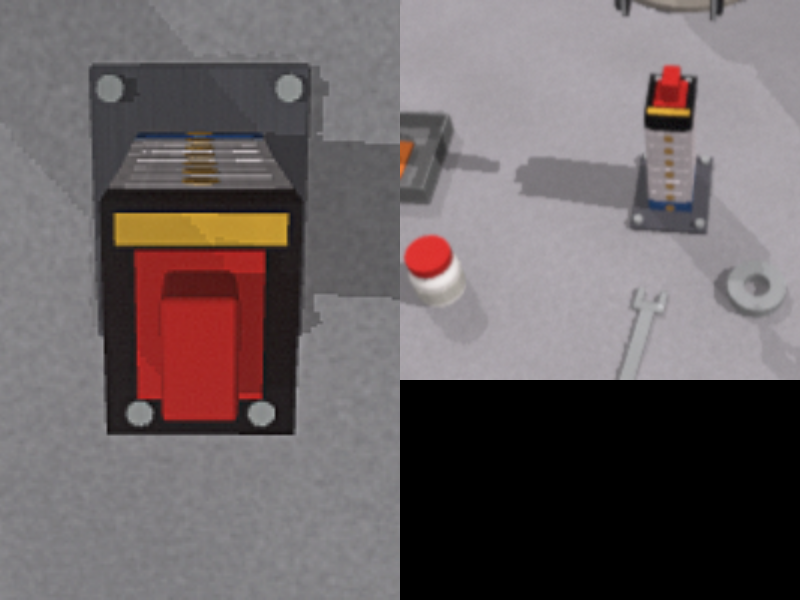

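The picture shows the plug's flange flat on the cover, the six-section stack straight with the yellow side marks in line, and the cap in the tray. The jar, spanner and bearing are in place. I'm handing the job in.

```bash
python3 -c "
from station import ticket; print(ticket.finish_job())"
```

```text
the job is handed in; nothing more can be done
None
```

The pump is built and handed in at about 64 s of the 210 s. I put the transport cap in the tray, then stacked all six sections and the end cover. The plug went in last.

- **Seating:** every section and the cover came to rest within about 0.1 mm of its computed home height, and the plug within about 0.2 mm. The force readings at the checks were 27 N or less. One momentary reading was 38 N vertical (about 41 N in all) at the wrist, while the first section was being pressed home; it was held in the fingers.
- **Alignment:** the yellow bars on the stacked sections stayed within about 1 mm and 0.5° of the base's bar.
- **Final pictures:** they show a straight stack, the plug's flange on the cover, the cap in the tray, and the jar, bearing and spanner apparently in place.
- **Checks that disagreed:**
  - The colour-mask outlines of the stacked sections and of the cover came out too long, because their side faces merged in. For those I relied on the yellow bar, the near edge and the heights instead.
  - The overhead camera read the cover about 5 mm off from the wrist camera. I used the wrist reading, and the grip and seating confirmed it. I could not tell whether the cover had been knocked or this was calibration error.

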